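# Load the sample reader and close its lid

## Task

Load the reader for a run: slide every sample carrier that is on the bench, cup end first, from the reader's apron under the lips and the head of the lane whose tag has the carrier's colour, until it is fully home against the stop, and seat the reference tile flat and square in its pocket. When all of that is in, lower the blue lid gently until it is fully closed; leave the bottles and glassware around alone.

Things in the scene. Friction and masses are not known exactly. Their poses are not given: they have to be found in the camera images.
- reader: White sample reader, bolted down; base 295 (x) by 310 (y) by 20 mm high. Origin at bench level; +x points away from its open loading side. Base spans x -165 to 130, y -155 to 155 mm; x -165 to -40 is the open apron. Side walls (y = +-149 to 155, from x = -40) and the back wall (x = 124 to 130) stand 88 mm above the bench.
- lanes (a point): Point on the lane and apron floor (20 mm above the bench) at the reader's x = -49, y = -47 mm, on the middle lane's centre line; reader's axes. Three lanes run along +x at the reader's y = -111, -47, 17, each 56 mm wide between 8 mm thick grey guide walls from x = -49 to a rigid stop at the reader's x = 75 mm.
- lips (a point): Front end of the middle lane's lips, at their top: the reader's x = -35, y = -47, z = 42 mm. Aluminium lips overhang both edges of each lane from x = -35 to 30 of the reader; undersides 18 mm, tops 22 mm above the lane floor, with a 40 mm wide gap along the lane's middle.
- head (a point): Middle of the lower front edge of the grey head that roofs all three lanes: the reader's x = 30, y = -48, z = 44 mm. Its underside is 24 mm and its top 60 mm above the lane floor; it runs on in +x to the back wall. It does not cover the tile pocket.
- pocket (a point): Centre of the floor of the reader's tile pocket, at the reader's x = 20, y = 101, z = 20 mm; axes as the reader. The pocket is a blue frame, walls 8 mm high and 8 mm thick, open inside 84 mm (x) by 64 mm (y).
- lid_hinge (a point): Middle of the lid's hinge axis, at the reader's x = 120, y = 0, z = 92 mm; the axis runs along y. It is stiff (0.4 N m): the lid stays where it is left, and about 3 N on its outer face near the free edge pushes it shut.
- lid_tab (a point): Outer face of the lid's white pull tab, on the lid's middle line, 180 mm from the hinge axis; moves with the lid. The tab, 80 mm wide and 8 mm thick, continues the lid plate to 193 mm from the hinge.
- lid (a joint): Blue lid's angle: 0 closed (flat on the walls, from the hinge 165 mm towards the loading side), 1.57 upright, 1.85 the limit; starts at 1.55 to 1.8. Plate 310 mm wide, 8 mm thick, its inner face through the hinge axis; along the free edge a skirt stands 26 mm off the inner face.
- tile: Reference tile: grey slab 80 (x) by 60 (y) by 12 mm with two white ceramic faces and, across its middle, a black fin 12 mm thick (x), 42 mm long (y), rising to 62 mm above the underside. 0.2 kg. Origin at the centre of the underside. Either way round fits the pocket.
- carrier_red: Red sample carrier: white slab 100 (x) by 50 (y) by 12 mm, red fin 12 mm thick (y) on its rear half (x -48 to -2 mm, y 0), top 62 mm above the underside; two red cups 4 mm high on the front (+x) end, which enters the lane first. Fingertips 27 mm or more above the underside clear the lips. 0.14 kg; origin at centre of underside. May be absent.
- tag_red: Red marking, 14 by 44 by 2 mm, at the apron's front edge (reader's x = -157) on the centre line of the red carrier's lane; which lane varies. Origin at its underside on the lane floor, axes as the reader. A carrier fully home has its origin 182 mm along the tag's +x. It hinders nothing.
- carrier_blue: Blue sample carrier: white slab 100 (x) by 50 (y) by 12 mm, blue fin 12 mm thick (y) on its rear half (x -48 to -2 mm, y 0), top 62 mm above the underside; two blue cups 4 mm high on the front (+x) end, which enters the lane first. Fingertips 27 mm or more above the underside clear the lips. 0.14 kg; origin at centre of underside. May be absent.
- tag_blue: Blue marking, 14 by 44 by 2 mm, at the apron's front edge (reader's x = -157) on the centre line of the blue carrier's lane; which lane varies. Origin at its underside on the lane floor, axes as the reader. A carrier fully home has its origin 182 mm along the tag's +x. It hinders nothing.
- carrier_yellow: Yellow sample carrier: white slab 100 (x) by 50 (y) by 12 mm, yellow fin 12 mm thick (y) on its rear half (x -48 to -2 mm, y 0), top 62 mm above the underside; two yellow cups 4 mm high on the front (+x) end, which enters the lane first. Fingertips 27 mm or more above the underside clear the lips. 0.14 kg; origin at centre of underside. May be absent.
- tag_yellow: Yellow marking, 14 by 44 by 2 mm, at the apron's front edge (reader's x = -157) on the centre line of the yellow carrier's lane; which lane varies. Origin at its underside on the lane floor, axes as the reader. A carrier fully home has its origin 182 mm along the tag's +x. It hinders nothing.
- red_bottle: Bystander: white bottle with a red cap, 80 mm across, 170 mm tall; to be left alone. Origin at the centre of its underside.
- wash_bottle: Bystander: clear wash bottle, 66 mm across, 160 mm tall; to be left alone. Origin at the centre of its underside.
- black_jar: Bystander: clear jar with a black cap, 60 mm across, 70 mm tall; to be left alone. Origin at the centre of its underside.
- beaker: Bystander: clear open beaker, 72 mm across, 75 mm tall; to be left alone. Origin at the centre of its underside.
- dish: Bystander: white ceramic dish, 90 mm across, 30 mm tall; to be left alone. Origin at the centre of its underside.
- amber_bottle: Bystander: amber bottle with a black cap, 70 mm across, 150 mm tall; to be left alone. Origin at the centre of its underside.
Not all that is in view belongs to the job. Leave any turquoise look-alike of the carrier_red alone.

How it is judged:
By the outcome, as a careful person would: the job done as asked, in the order asked, and still so for the second after the job is handed in, with the robot touching nothing.
Of carrier_red, carrier_blue, carrier_yellow only 2 to 3 are there at a start; the rules pass over those that are not, and their reading is None.
At some moment in a run one of tile may be knocked a few centimetres aside while the robot is not near it.
Once in a run the grip may slacken for a moment while it holds something.
It also fails if it takes over 210 s, if anything falls off the work surface, if the arm or the gripper's body presses on something with over 40 N, if the wrist force passes 120 N, or if a joint passes its speed limit or range.

## Robot

A 6-joint arm with a two-finger parallel gripper is mounted at the origin on the work surface. World frame = base frame: x ahead of the robot, y to its left, z up, the work surface at z = 0. Lengths are in m, angles in rad, forces in N, time in s.
With the tool pointing down it reaches from about 0.225 to 0.875 m from the base axis. Payload 3.4 kg.
Tool frame: the origin (TCP) lies between the finger pads; the fingertips stand 11 mm ahead of it and the grasp point (between the pads) lies 8 mm behind it (env.tip_extent is the z of the fingertips in the tool frame, in m); z points along the fingers, y is the line along which they close (so a half turn about z gives the same grasp; the last joint's range is limited). The gripper opens to 85 mm and grips with 20 to 120 N. Pads are 22 mm wide; open, the fingers measure 114 mm over their backs; the gripper's body (76 mm by 85 mm) begins 54 mm behind the grasp point. The pads swing forward as they close: fully open they stand 13 mm farther back than shut.
Start: joints at [1.148, 0.276, 1.505, -0, 1.361, -0.121], TCP at [0.171, 0.549, 0.242] pointing down, gripper open.
Joint ranges: [-2.89, 2.89], [-0.75, 2.08], [0.22, 2.7], [-1.18, 4.32], [0.11, 2.71], [-2.7, 2.7]. Speed limits (rad/s): [2.57, 2.57, 3.14, 3.14, 3.14, 3.14].

## Interface

Orientations are given as a unit quaternion [w, x, y, z].
In Python, from rig import env, cams, order gives the robot as it stands.
- The arm moves only by the shell command python3 -m crank 'ROWS' [FORCE]. ROWS is JSON, a list of rows, each a list of 5 numbers: the shift along the tool's x, y, z in units of 300 mm (1.0 is 300 mm), then the turn about the tool's z in units of 360 degrees (1.0 is 360 degrees), then the finger opening in mm, from 0 to 85.4. In form: [[dx, dy, dz, roll, hand], ...]. A call has 1 to 20 rows; each row shifts and turns the commanded pose from where the row before left it, along the tool's axes as they then stand; what a row does not reach is not made up. A row lasts 1/12 s, in which the tool goes at most 41.7 mm and 7.16 degrees, less where a joint would pass 70% of its speed; a pose out of reach is approached as far as the arm can. A call with a number of a shift or a turn outside -1 to 1 is refused whole. A call with a gripper value outside its range is refused whole. The fingers move at their own pace and stop on an object; FORCE is the grip in N (left out, the last holds). Time passes only in rows, so rows that do not move let the fingers close. It gives the time, the measured TCP pose, the force, the opening and the grip force at its end, in the units of the state.
- env.get_state(): the state, without advancing time (a new reading comes with each control period).
- cams.grab_frame(name): name is "scene" or "top"; returns (picture, depth): 420x560x3 uint8, red, green, blue; 420x560 float32, m along the optical axis (not along the pixel's ray), 0 where there is no reading.
- cams.camera_params(name): a dict with "intrinsics" (3x3 intrinsics, pixels), "R" (3x3) and "t" (3): a world point X has camera coordinates R X + t. Camera axes: x right, y down, z forward; pixel columns grow to the right and rows downward; lengths in m; the calibration is good to about 2 mm. A picture is of the moment at which its call begins. camera_params takes no time and is no camera call.
- order.sign_off(): hands the job in; it is judged then, once.
The state is a dict: "time": time; "q": joint angles; "joint_vel": joint speeds; "effort": joint torques, N m; "tcp_pos": TCP position; "tcp_rot": TCP orientation; "ft_force": force on the tool from outside, world axes, zero at the start; "torque": the same for the moment, N m; "gripper_width": finger opening in m; "grip_force": force on a finger pad.
Only numpy, scipy, OpenCV 4.12 (cv2) and the standard library are available. Lean on these libraries where they do the work, as an engineer would, in place of code of your own. Each camera call takes 0.05 s, during which the arm holds its last target. There are 200 camera calls.

## Working session

There is one attempt and no reset: what is moved stays moved. The work goes in short steps, Python scripts to look and compute and a shell command to move; the robot and the scene stay as the last step left them, time stands still between calls to the robot, and variables do not carry over. Pictures are saved under pics/ and viewed, at most 14 in all, crops included, and the job is handed in when it is done.

```bash
ls; mkdir -p pics
python3 - <<'E'
from rig import env,cams,order
import cv2,numpy as np
for n in ("scene","top"):
    p,d=cams.grab_frame(n); cv2.imwrite(f"pics/{n}0.png",p[...,::-1]); np.save(f"pics/{n}0.npy",d)
    c=cams.camera_params(n); print(n,c)
s=env.get_state(); print(s, env.tip_extent)
E
```

```text
pics
scene {'intrinsics': array([[423.81981521,   0.        , 282.57564902],
       [  0.        , 423.81981521, 208.45398479],
       [  0.        ,   0.        ,   1.        ]]), 'R': array([[-4.73284744e-01,  8.80909252e-01, -6.63820483e-04],
       [ 6.72750535e-01,  3.60960950e-01, -6.45843565e-01],
       [-5.68689959e-01, -3.06114492e-01, -7.63469481e-01]]), 't': array([ 0.22226847, -0.30620031,  1.71192003])}
top {'intrinsics': array([[493.46696649,   0.        , 274.47668592],
       [  0.        , 493.46696649, 211.21335647],
       [  0.        ,   0.        ,   1.        ]]), 'R': array([[-0.01032572, -0.99993657, -0.00449765],
       [-0.99528396,  0.01071133, -0.09641112],
       [ 0.09645318,  0.00348093, -0.99533144]]), 't': array([-0.00232997,  0.51546782,  1.49518473])}
{'time': 0.1, 'q': array([ 1.14799302e+00,  2.76532499e-01,  1.50600448e+00, -4.18149903e-06,
        1.36073120e+00, -1.20991722e-01]), 'joint_vel': array([-5.58930391e-04, -6.99468540e-04, -1.75647825e-03, -1.33497278e-03,
        7.36185658e-05,  1.00693959e-03]), 'effort': array([ 8.60285800e-04, -4.17704165e+01, -2.46404278e+01, -2.31706335e-04,
        5.93707489e-03,  1.15816817e-05]), 'tcp_pos': array([0.17072988, 0.54858444, 0.24152661]), 'tcp_rot': array([-2.23018894e-04,  1.50333204e-01,  9.88635032e-01, -8.07530920e-04]), 'ft_force': array([1.43639989, 0.3070008 , 0.80240746]), 'torque': array([ 0.04863984,  0.05001114, -0.00567444]), 'grip_force': 0.0, 'gripper_width': 0.085378477678708} 0.011
```

View pics/top0.png

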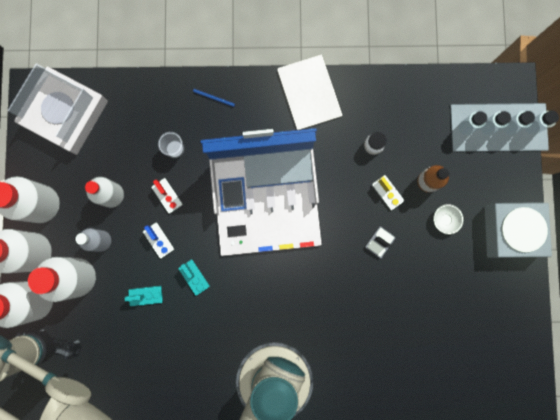

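View pics/scene0.png

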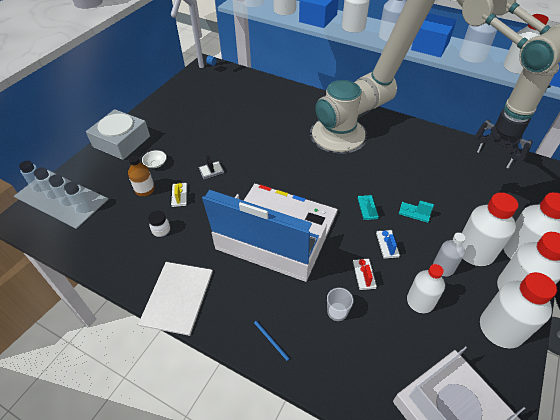

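```bash
cat > h.py <<'E'
from rig import env,cams,order
import cv2,numpy as np
def par(n):
    c=cams.camera_params(n); return c["intrinsics"],c["R"],c["t"]
def cloud(n,d):
    K,R,t=par(n); v,u=np.mgrid[:d.shape[0],:d.shape[1]]
    p=np.stack([(u-K[0,2])/K[0,0]*d,(v-K[1,2])/K[1,1]*d,d],-1)
    return (p-t)@R
def plane(n,uv,z):   # pixel(s) -> world at height z
    K,R,t=par(n); uv=np.atleast_2d(np.asarray(uv,float))
    r=np.c_[(uv[:,0]-K[0,2])/K[0,0],(uv[:,1]-K[1,2])/K[1,1],np.ones(len(uv))]@R; o=-R.T@t
    return o+r*((z-o[2])/r[:,2])[:,None]
def proj(n,X):
    K,R,t=par(n); c=np.atleast_2d(X)@R.T+t; return (c[:,:2]/c[:,2:])@K[:2,:2].T+K[:2,2]
def hsv(p): return cv2.cvtColor(p,cv2.COLOR_RGB2HSV)
H={"red":((0,8),(172,180)),"blue":((105,122),),"yellow":((22,35),)}
def mask(p,c,s=130,v=60):
    h=hsv(p); m=np.zeros(h.shape[:2],bool)
    for a,b in H[c]: m|=(h[...,0]>=a)&(h[...,0]<=b)
    return m&(h[...,1]>s)&(h[...,2]>v)
E
python3 - <<'E'
from h import *
p=cv2.imread("pics/top0.png")[...,::-1].copy(); d=np.load("pics/top0.npy"); C=cloud("top",d)
print("bench z",np.round(np.percentile(C[300:340,350:400,2],[5,50,95]),4))
for c in H:
    n,l,s,ce=cv2.connectedComponentsWithStats(mask(p,c).astype(np.uint8))
    for i in range(1,n):
        if s[i,4]>=8 and 120<ce[i,0]<430 and 100<ce[i,1]<320:
            P=C[l==i]; print(c,s[i,4],np.round(ce[i],1),np.round(np.median(P,0),3),"z",np.round(P[:,2].min(),3),np.round(P[:,2].max(),3))
def crop(x0,y0,w,h,k): return cv2.resize(p[y0:y0+h,x0:x0+w],None,fx=k,fy=k,interpolation=cv2.INTER_CUBIC)
cv2.imwrite("pics/cropA.png",crop(120,125,210,150,3.8)[...,::-1])
E
```

```text
bench z [-0.0064 -0.0006  0.0055]
red 78 [158.6 186.1] [0.592 0.343 0.059] z -0.002 0.069
red 24 [168.1 198.3] [0.561 0.323 0.015] z 0.005 0.021
red 23 [172.4 204.8] [0.539 0.31  0.016] z 0.008 0.024
red 52 [306.6 244.2] [ 0.414 -0.106  0.023] z 0.014 0.03
blue 1730 [253.6 142.8] [0.68  0.057 0.254] z -0.01 1.538
blue 16 [225.3 208. ] [0.524 0.146 0.026] z 0.022 0.032
blue 83 [150.1 232. ] [0.453 0.366 0.059] z -0.004 0.067
blue 24 [159.5 243.1] [0.422 0.348 0.016] z 0.009 0.021
blue 44 [265.1 248.4] [0.403 0.022 0.022] z 0.014 0.031
blue 22 [164.  249.7] [0.4   0.334 0.015] z 0.007 0.021
yellow 78 [385. 184.] [ 0.592 -0.344  0.059] z 0.028 0.068
yellow 20 [390.1 195. ] [ 0.563 -0.367  0.016] z 0.012 0.023
yellow 20 [394.9 201.3] [ 0.544 -0.381  0.016] z 0.01 0.021
yellow 47 [286.  246.3] [ 0.408 -0.042  0.021] z 0.015 0.026
```

View pics/cropA.png

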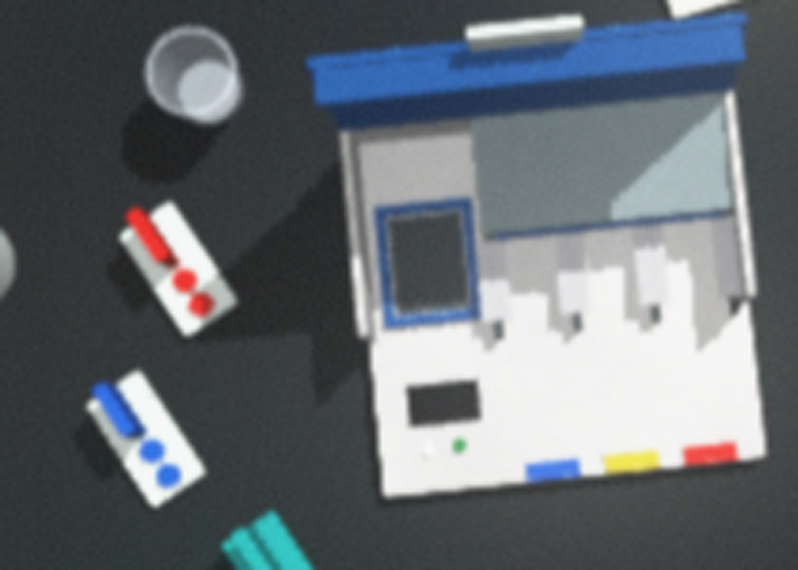

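```bash
cat >> h.py <<'E'
from scipy.optimize import least_squares
from scipy.ndimage import map_coordinates
def T(pose,L):  # pose x,y,yaw ; L local pts (N,3)
    L=np.atleast_2d(L); c,s=np.cos(pose[2]),np.sin(pose[2])
    return np.c_[pose[0]+c*L[:,0]-s*L[:,1],pose[1]+s*L[:,0]+c*L[:,1],L[:,2]]
def edges(n,img,pose,segs,rng=5,it=4):
    """fit x,y,yaw to straight edges: segs=[(p,q)] local; strongest gradient across each, subpixel"""
    g=cv2.GaussianBlur(img.max(2).astype(float),(0,0),0.8); pose=np.array(pose,float)
    for k in range(it):
        A=[];o=np.arange(-rng,rng+.01,.25)
        for a,b in segs:
            L=np.array(a)+np.linspace(.08,.92,15)[:,None]*(np.array(b)-np.array(a)); q=proj(n,T(pose,L))
            t=q[-1]-q[0]; t/=np.linalg.norm(t); nr=np.array([-t[1],t[0]])
            s=q[:,None]+o[None,:,None]*nr; I=map_coordinates(g,[s[...,1],s[...,0]],order=1)
            G=np.abs(np.gradient(I,axis=1)); j=G.argmax(1)
            w=G*(np.abs(o[None]-o[j][:,None])<1.3); c=(w*o).sum(1)/w.sum(1)
            ok=G.max(1)>2
            c0=np.median(c[ok]); ok&=np.abs(c-c0)<2.5
            A+=[(l,x+cc*nr,nr) for l,x,cc in zip(L[ok],q[ok],c[ok])]
        L=np.array([x[0] for x in A]);Q=np.array([x[1] for x in A]);N=np.array([x[2] for x in A])
        f=lambda p:((proj(n,T(p,L))-Q)*N).sum(1)
        r=least_squares(f,pose,loss="soft_l1",f_scale=.5,x_scale=[.01,.01,.05]); pose=r.x; rng=max(2,rng-1)
    return pose,np.sqrt(np.mean(f(pose)**2)),len(A)
E
python3 - <<'E'
from h import *
p=cv2.imread("pics/top0.png")[...,::-1].copy()
print("cam",-par("top")[1].T@par("top")[2])
tag=plane("top",[[265.1,248.4],[286,246.3],[306.6,244.2]],.022); print("tags",tag.round(4), np.linalg.norm(tag[0]-tag[2]))
v=tag[0]-tag[2]; yaw=np.arctan2(-v[0],v[1]); c=tag[1]
o=T([c[0],c[1],yaw],[.157,.047,0])[0]; pose=[o[0],o[1],yaw]; print("tag pose",np.round(pose,4))
z=.02
S=[((-.165,.155,z),(-.165,-.155,z)),((-.165,.155,z),(-.05,.155,z)),((-.165,-.155,z),(-.05,-.155,z))]
R,e,n=edges("top",p,pose,S); print("reader",R.round(4),e,n)
# pocket top inner edges? check with tag residual
for y,t in zip((.017,-.047,-.111),tag): print(t-T(R,[-.157,y,.022])[0])
car={"red":[(158.6,186.1),(168.1,198.3),(172.4,204.8)],"blue":[(150.1,232),(159.5,243.1),(164,249.7)],"yellow":[(385,184),(390.1,195),(394.9,201.3)]}
for k,(f,a,b) in car.items():
    f=plane("top",f,.056)[0];a=plane("top",a,.016)[0];b=plane("top",b,.016)[0]
    d=(a+b)/2-f; yaw=np.arctan2(d[1],d[0]); g=f[:2]+.025*np.array([np.cos(yaw),np.sin(yaw)])
    zz=.012;S=[((-.05,.025,zz),(.05,.025,zz)),((-.05,-.025,zz),(.05,-.025,zz)),((.05,-.025,zz),(.05,.025,zz)),((-.05,-.025,zz),(-.05,.025,zz))]
    P,e,n=edges("top",p,[*g,yaw],S,4); print(k,g.round(4),round(yaw,3),"fit",P.round(4),round(e,2),n,"cups x",[T([0,0,-P[2]],[*(q[:2]-P[:2]),0])[0].round(3) for q in (a,b,f)])
x0,y0=350,165
cv2.imwrite("pics/cropB.png",cv2.resize(p[165:265,345:445],None,fx=5.5,fy=5.5,interpolation=cv2.INTER_CUBIC)[...,::-1])
E
```

```text
cam [ 0.36879747 -0.0130558   1.53789071]
tags [[ 0.4015  0.0222  0.022 ]
 [ 0.4073 -0.042   0.022 ]
 [ 0.413  -0.1052  0.022 ]] 0.12785536903525752
tag pose [0.5594 0.019  0.0902]
reader [0.5605 0.0197 0.0926] 0.11189952883412146 45
[-1.04026709e-03  6.53446383e-05  2.08166817e-17]
[-1.20541622e-03 -3.22232665e-04  2.08166817e-17]
[-1.35842517e-03  1.81425226e-04  2.08166817e-17]
red [0.5717 0.3296] -2.575 fit [ 0.5707  0.3289 -2.5628] 0.57 60 cups x [array([ 0.012, -0.001,  0.   ]), array([ 0.037, -0.   ,  0.   ]), array([-0.026,  0.   ,  0.   ])]
blue [0.4323 0.3538] -2.587 fit [ 0.4317  0.3537 -2.559 ] 0.58 60 cups x [array([ 0.012, -0.001,  0.   ]), array([ 0.037, -0.   ,  0.   ]), array([-0.026,  0.001,  0.   ])]
yellow [ 0.5721 -0.3592] -2.469 fit [ 0.5729 -0.3614 -2.5293] 0.46 60 cups x [array([ 0.011, -0.001,  0.   ]), array([ 0.036, -0.001,  0.   ]), array([-0.026, -0.004,  0.   ])]
```

View pics/cropB.png

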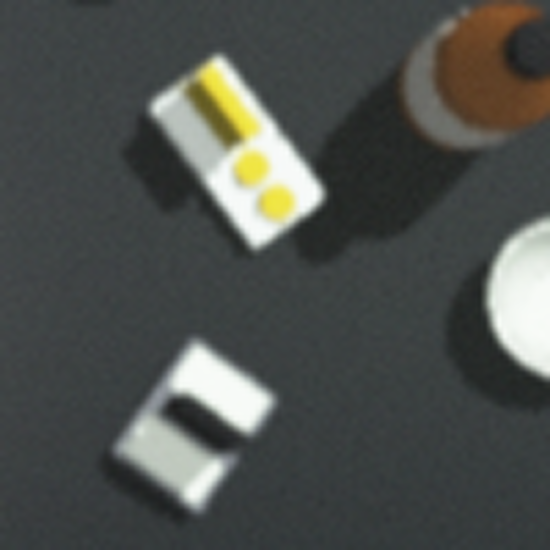

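```bash
cat >> h.py <<'E'
from scipy.spatial.transform import Rotation as Ro
READER=np.array([.5605,.0197,.0926])
def tool():
    s=env.get_state(); w,x,y,z=s["tcp_rot"]; M=Ro.from_quat([x,y,z,w]).as_matrix()
    return s,s["tcp_pos"],M,np.arctan2(M[1,0],M[0,0])
def plan(x,y,z,phi=None,turn=0,frm=None):
    """roll needed (turn=+1/-1 forces its sign), then shift along the tool axes after that roll, all in move units"""
    s,p,M,f=tool(); p=p if frm is None else np.array(frm)
    d=0 if phi is None else -(phi-f)          # roll about tool z (down) lowers phi
    d=(d+np.pi)%(2*np.pi)-np.pi
    if turn and np.sign(d)!=turn and abs(d)>.05: d+=2*np.pi*turn
    M2=M@Ro.from_euler("z",d).as_matrix(); v=M2.T@(np.array([x,y,z])-p)/.3
    print("at",p.round(4),"phi",round(f,3),"q6",s["q"][5].round(2),"->",round(s["q"][5]+d,2),"roll",round(d/2/np.pi,4),"shift",v.round(4),"rows>=",int(np.ceil(max(abs(d)/.122,0))),int(np.ceil(np.linalg.norm(v)/.135)))
    return p
E
python3 - <<'E'
from h import *
a=T([.5707,.3289,-2.5628],[-.025,0,0])[0]
plan(a[0],a[1],.16,-2.5628+np.pi,1)
E
```

```text
at [0.1707 0.5486 0.2415] phi 2.84 q6 -0.12 -> 2.14 roll 0.3598 shift [0.7992 1.3421 0.2718] rows>= 19 12
```

```bash
python3 -m crank '[[0,0,0,0.019,60],[0,0,0,0.019,60],[0,0,0,0.019,60],[0,0,0,0.019,60],[0,0,0,0.019,60],[0,0,0,0.019,60],[0,0,0,0.019,60],[0,0,0,0.019,60],[0,0,0,0.019,60],[0,0,0,0.019,60],[0,0,0,0.019,60],[0,0,0,0.019,60],[0,0,0,0.019,60],[0,0,0,0.019,60],[0,0,0,0.019,60],[0,0,0,0.019,60],[0,0,0,0.019,60],[0,0,0,0.019,60],[0,0,0,0.018,60]]' 60
python3 -m crank '[[0.0615,0.1032,0,0,60],[0.0615,0.1032,0,0,60],[0.0615,0.1032,0,0,60],[0.0615,0.1032,0,0,60],[0.0615,0.1032,0,0,60],[0.0615,0.1032,0,0,60],[0.0615,0.1032,0,0,60],[0.0615,0.1032,0,0,60],[0.0615,0.1032,0,0,60],[0.0615,0.1032,0,0,60],[0.0615,0.1032,0.09,0,60],[0.0615,0.1032,0.09,0,60],[0.0615,0.1032,0.09,0,60],[0,0,0,0,60],[0,0,0,0,60]]'
python3 - <<'E'
from h import *
a=T([.5707,.3289,-2.5628],[-.025,0,0])[0]
plan(a[0],a[1],.044,-2.5628+np.pi)
E
```

```text
time: 1.68
tcp_pos: [0.1708, 0.5487, 0.2418]
tcp_rot: [0.0, 0.959, 0.282, -0.0]
ft_force: [0.0, -0.5, -0.7]
gripper_width: 0.0599
grip_force: 0.0
time: 2.93
tcp_pos: [0.5846, 0.3446, 0.1641]
tcp_rot: [0.0, 0.959, 0.284, -0.003]
ft_force: [0.1, 0.3, 0.6]
gripper_width: 0.0602
grip_force: 0.0
at [0.5846 0.3446 0.1641] phi 0.575 q6 1.43 -> 1.42 roll -0.0006 shift [0.0182 0.019  0.4001] rows>= 1 3
```

```bash
python3 -m crank '[[0.018,0.019,0,0,50],[0,0,0.1,0,50],[0,0,0.1,0,50],[0,0,0.1,0,50],[0,0,0.05,0,50],[0,0,0.05,0,50],[0,0,0,0,50],[0,0,0,0,10],[0,0,0,0,5],[0,0,0,0,5],[0,0,0,0,5],[0,0,0,0,5],[0,0,0,0,5],[0,0,0,0,5]]' 60
python3 - <<'E'
from h import *
p,d=cams.grab_frame("top"); cv2.imwrite("pics/top1.png",p[...,::-1])
plan(.47,.343,.16,READER[2]+np.pi,-1)
E
```

```text
time: 4.1
tcp_pos: [0.5931, 0.3456, 0.0497]
tcp_rot: [-0.001, 0.959, 0.285, 0.002]
ft_force: [-0.9, 0.2, 6.2]
gripper_width: 0.0108
grip_force: 59.4
at [0.5932 0.3456 0.0497] phi 0.578 q6 1.42 -> -1.24 roll -0.4228 shift [ 0.4083  0.03   -0.3692] rows>= 22 5
```

```bash
python3 -m crank '[[0,0,-0.03,0,5],[0,0,-0.06,0,5],[0,0,-0.09,0,5],[0,0,-0.09,0,5],[0,0,-0.06,0,5],[0,0,-0.03,0,5],[0,0,0,-0.01,5],[0,0,0,-0.018,5],[0,0,0,-0.018,5],[0,0,0,-0.018,5],[0,0,0,-0.018,5],[0,0,0,-0.018,5],[0,0,0,-0.018,5],[0,0,0,-0.018,5],[0,0,0,-0.018,5],[0,0,0,-0.018,5],[0,0,0,-0.018,5],[0,0,0,-0.018,5],[0,0,0,-0.018,5],[0,0,0,-0.018,5]]' 70
python3 - <<'E'
from h import *
L=READER
t=T(L,[-.113-.025,-.111,0])[0]
plan(t[0],.3,.16,READER[2]+np.pi,-1)
plan(t[0],t[1],.16,READER[2]+np.pi,-1)
E
```

```text
time: 5.82
tcp_pos: [0.5913, 0.3441, 0.1544]
tcp_rot: [-0.001, 0.49, 0.871, -0.001]
ft_force: [-0.2, -0.3, -1.9]
gripper_width: 0.0108
grip_force: 68.4
at [0.5913 0.3441 0.1544] phi 2.116 q6 -0.12 -> -1.24 roll -0.1779 shift [ 0.538  -0.0979 -0.0175] rows>= 10 5
at [0.5913 0.3441 0.1544] phi 2.116 q6 -0.12 -> -1.24 roll -0.1779 shift [ 0.6624 -1.4374 -0.0161] rows>= 10 12
```

```bash
python3 -m crank '[[0,0,0,-0.018,5],[0,0,0,-0.018,5],[0,0,0,-0.018,5],[0,0,0,-0.018,5],[0,0,0,-0.018,5],[0,0,0,-0.018,5],[0,0,0,-0.018,5],[0,0,0,-0.018,5],[0,0,0,-0.018,5],[0,0,0,-0.016,5],[0,0,0,0,5],[0.06,-0.01,0,0,5],[0.1,-0.02,0,0,5],[0.1,-0.02,0,0,5],[0.1,-0.02,0,0,5],[0.1,-0.02,0,0,5],[0.06,-0.02,0,0,5],[0.02,0,0,0,5]]'
python3 -m crank '[[0.01,-0.06,0,0,5],[0.01,-0.1,0,0,5],[0.01,-0.12,0,0,5],[0.01,-0.12,0,0,5],[0.01,-0.12,0,0,5],[0.01,-0.12,0,0,5],[0.01,-0.12,0,0,5],[0.01,-0.12,0,0,5],[0.01,-0.12,0,0,5],[0.01,-0.12,0,0,5],[0.01,-0.1,0,0,5],[0.01,-0.08,0,0,5],[0,-0.04,0,0,5],[0,0,0,0,5],[0,0,0,0,5]]'
python3 - <<'E'
from h import *
t=T(READER,[-.113-.025,-.111,0])[0]
plan(t[0],t[1],.08,READER[2]+np.pi)
p,d=cams.grab_frame("top"); cv2.imwrite("pics/top2.png",p[...,::-1])
s,q,M,f=tool()
# predicted carrier pose from grasp: origin 25 mm ahead of fin centre; underside = tcp-.0497
g=T([q[0],q[1],f-np.pi],[.025,0,0])[0]; z=q[2]-.0497+.012
S=[((-.05,.025,z),(.05,.025,z)),((-.05,-.025,z),(.05,-.025,z)),((.05,-.025,z),(.05,.025,z)),((-.05,-.025,z),(-.05,.025,z))]
P,e,n=edges("top",p,[*g[:2],f-np.pi],S[:3],4); print("expect",g,f-np.pi,"fit",P.round(4),e,n)
cv2.imwrite("pics/cropC.png",cv2.resize(p[150:280,210:350],None,fx=5,fy=4.5,interpolation=cv2.INTER_CUBIC)[...,::-1])
E
```

```text
time: 7.32
tcp_pos: [0.4292, 0.2956, 0.1549]
tcp_rot: [-0.002, -0.043, 0.999, -0.001]
ft_force: [-0.0, 0.1, -1.8]
gripper_width: 0.0105
grip_force: 68.4
time: 8.57
tcp_pos: [0.4334, -0.1062, 0.1552]
tcp_rot: [0.0, -0.042, 0.999, 0.0]
ft_force: [-0.6, -0.5, -2.0]
gripper_width: 0.0104
grip_force: 68.6
at [ 0.4334 -0.1062  0.1552] phi -3.057 q6 -2.05 -> -2.06 roll -0.0012 shift [-0.0006  0.0086  0.2508] rows>= 1 2
expect [ 0.45802151 -0.10330657  0.        ] -6.196702389430883 fit [ 0.4722 -0.0863 -6.1952] 1.0793503111496154 32
  return _methods._mean(a, axis=axis, dtype=dtype,
  ret = ret.dtype.type(ret / rcount)
```

View pics/cropC.png

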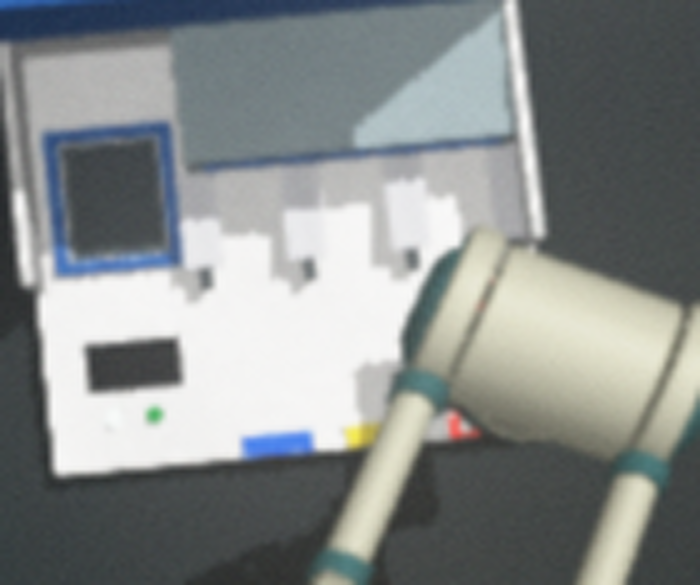

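```bash
python3 -m crank '[[0,0.008,0.05,-0.001,5],[0,0,0.08,0,5],[0,0,0.08,0,5],[0,0,0.04,0,5],[0,0,0.01,0,5],[0,0,0.01,0,5],[0,0,0.01,0,5],[0,0,0,0,5],[0,0,0,0,5]]'
python3 - <<'E'
from h import *
t=T(READER,[-.113-.025,-.111,0])[0]
plan(t[0],t[1],.069,READER[2]+np.pi)
p0=cv2.imread("pics/scene0.png")[...,::-1].copy()
for c,y in (("blue",.017),("yellow",-.047),("red",-.111)):
    q=proj("scene",T(READER,[-.157,y,.022]))[0]; u,v=np.round(q).astype(int)
    m=mask(p0,c,90)[v-6:v+7,u-8:u+9]; yy,xx=np.nonzero(m); w=plane("scene",[xx.mean()+u-8,yy.mean()+v-6],.022)[0]
    print(c,q.round(1),m.sum(),(w-T(READER,[-.157,y,.022])[0]).round(4))
p,d=cams.grab_frame("scene"); cv2.imwrite("pics/cropD.png",cv2.resize(p[160:280,190:350],None,fx=4.8,fy=4.8,interpolation=cv2.INTER_CUBIC)[...,::-1])
E
```

```text
time: 9.37
tcp_pos: [0.4334, -0.1036, 0.072]
tcp_rot: [0.001, -0.047, 0.999, -0.0]
ft_force: [-0.2, -0.3, -1.9]
gripper_width: 0.011
grip_force: 46.4
at [ 0.4334 -0.1036  0.072 ] phi -3.047 q6 -2.06 -> -2.05 roll 0.0003 shift [0.0002 0.     0.01  ] rows>= 1 1
blue [297.4 196.4] 50 [0.0046 0.0063 0.    ]
yellow [280.3 191. ] 47 [0.0048 0.0065 0.    ]
red [263.6 185.8] 45 [0.0046 0.0067 0.    ]
```

View pics/cropD.png

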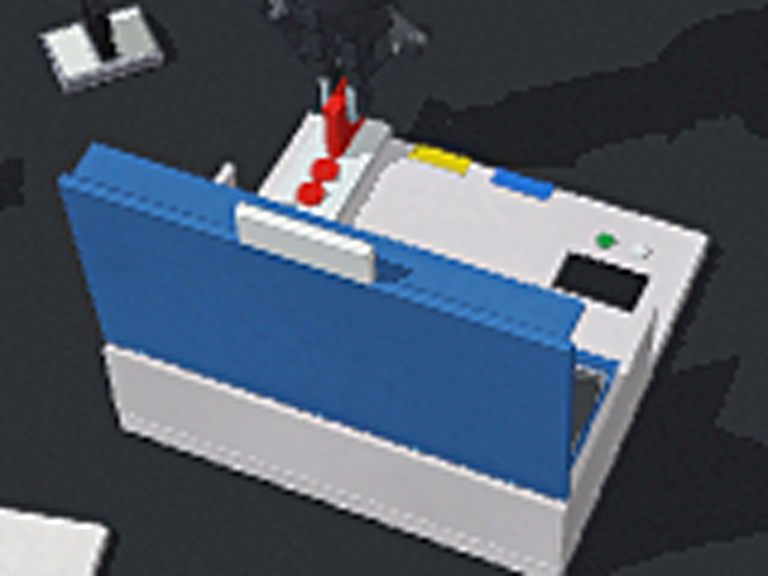

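Run:
```python
from h import *
p=cv2.imread("pics/cropD.png")[...,::-1].copy()
s,q,M,f=tool(); p,d=cams.grab_frame("scene"); un=q[2]-.0497
m=mask(p,"red",110)
n,l,st,ce=cv2.connectedComponentsWithStats(m.astype(np.uint8)); C=cloud("scene",d)
inv=lambda X:T([0,0,-READER[2]],[X[0]-READER[0],X[1]-READER[1],X[2]])[0].round(4)
for i in range(1,n):
    u,v=ce[i]
    if 230<u<290 and 170<v<220:
        z=un+.016; w=plane("scene",ce[i],z)[0]; print(st[i,4],ce[i].round(1),"reader frame",inv(w),"depth med",inv(np.median(C[l==i],0)))
print("tcp in reader frame",inv(q),"tip phi",f)
for c in("blue","yellow"):
    mm=mask(p,c,90); uv=proj("scene",T(READER,[-.157,{"blue":.017,"yellow":-.047}[c],.022]))[0].astype(int)
    mm=mm[uv[1]-7:uv[1]+7,uv[0]-9:uv[0]+9]; yy,xx=np.nonzero(mm); uvc=[xx.mean()+uv[0]-9,yy.mean()+uv[1]-7]
    print(c,np.round(uvc,1),inv(plane("scene",uvc,.022)[0]), "depth",inv(np.median(C[uv[1]-7:uv[1]+7,uv[0]-9:uv[0]+9][mm],0)))
```

```text
119 [258.4 189.8] reader frame [-0.1191 -0.1129  0.0384] depth med [-0.1128 -0.1054  0.0437]
tcp in reader frame [-0.138  -0.1111  0.0721] tip phi -3.047377351994338
blue [298.5 197.9] [-0.1518  0.0228  0.022 ] depth [-0.1538  0.0218  0.0193]
yellow [281.3 192.6] [-0.1516 -0.041   0.022 ] depth [-0.1531 -0.0427  0.0195]
```

Run:
```python
from h import *
p,d=cams.grab_frame("scene")
inv=lambda X:T([0,0,-READER[2]],[X[0]-READER[0],X[1]-READER[1],X[2]])[0].round(4)
m=mask(p,"red",110); m=m&(np.mgrid[:420,:560][0]>=194)&(np.abs(np.mgrid[:420,:560][1]-257)<9)
n,l,st,ce=cv2.connectedComponentsWithStats(m.astype(np.uint8))
for i in range(1,n): print(st[i],ce[i].round(1),inv(plane("scene",ce[i],.0385)[0]))
print("expected cups px",proj("scene",T(READER,[[-.101,-.111,.0385],[-.076,-.111,.0385]])).round(1))
```

```text
[251 194  10   9  44] [255.4 197.8] [-0.0818 -0.1064  0.0385]
expected cups px [[256.6 193.5]
 [253.5 198.6]]
```

```bash
python3 -m crank '[[0,-0.002,0.004,0,5],[0,0,0.004,0,5],[0,0,0,0,5],[0,0,0,0,5]]'
python3 -m crank '[[-0.02,0,0,0,5],[-0.03,0,0,0,5],[-0.03,0,0,0,5],[-0.03,0,0,0,5],[-0.03,0,0,0,5],[-0.03,0,0,0,5],[-0.02,0,0,0,5],[0,0,0,0,5],[0,0,0,0,5]]'
```

```text
time: 9.85
tcp_pos: [0.4333, -0.1046, 0.0697]
tcp_rot: [0.001, -0.047, 0.999, -0.0]
ft_force: [-0.0, -0.3, 5.9]
gripper_width: 0.0106
grip_force: 74.1
time: 10.6
tcp_pos: [0.4886, -0.0988, 0.0696]
tcp_rot: [-0.001, -0.047, 0.999, 0.0]
ft_force: [-4.5, -0.1, 8.7]
gripper_width: 0.0105
grip_force: 74.8
```

```bash
python3 -m crank '[[-0.02,0.002,-0.001,0,5],[-0.03,0.002,0,0,5],[-0.03,0,0,0,5],[-0.03,0,0,0,5],[-0.03,0,0,0,5],[-0.03,0,0,0,5],[-0.02,0,0,0,5],[-0.01,0,0,0,5],[0,0,0,0,5],[0,0,0,0,5]]'
python3 - <<'E'
from h import *
t=T(READER,[0,-.111,0])[0]
plan(t[0],t[1],.0695,READER[2]+np.pi); print(tool()[0]["torque"])
E
```

```text
time: 11.43
tcp_pos: [0.5481, -0.0921, 0.0696]
tcp_rot: [-0.001, -0.047, 0.999, 0.0]
ft_force: [-4.7, -0.6, 6.5]
gripper_width: 0.01
grip_force: 74.4
at [ 0.5481 -0.0921  0.0696] phi -3.047 q6 -1.96 -> -1.95 roll 0.0003 shift [-0.0756 -0.0029  0.0003] rows>= 1 1
[0.04291839 0.55745736 0.08591385]
```

```bash
python3 -m crank '[[-0.02,0,0,0,5],[-0.02,0,0,0,5],[-0.015,0,0,0,5],[-0.01,0,0,0,5],[-0.005,0,0,0,5],[0,0,0,0,5],[0,0,0,0,5]]'
python3 -m crank '[[-0.005,0,0,0,5],[-0.005,0,0,0,5],[-0.005,0,0,0,5],[0,0,0,0,5]]'
python3 - <<'E'
from h import *
t=T(READER,[0,-.111,0])[0]
plan(t[0],t[1],.0695,READER[2]+np.pi); print(tool()[0]["torque"])
E
```

```text
time: 12.02
tcp_pos: [0.5683, -0.0901, 0.0696]
tcp_rot: [-0.002, -0.047, 0.999, 0.0]
ft_force: [-4.2, -1.2, 7.7]
gripper_width: 0.0106
grip_force: 74.5
time: 12.35
tcp_pos: [0.5717, -0.0897, 0.0696]
tcp_rot: [-0.003, -0.047, 0.999, 0.0]
ft_force: [-6.4, -1.3, 7.6]
gripper_width: 0.0107
grip_force: 74.8
at [ 0.5717 -0.0897  0.0696] phi -3.047 q6 -1.94 -> -1.94 roll 0.0003 shift [ 0.0035 -0.0034  0.0005] rows>= 1 1
[-0.02664428  1.02910696 -0.03262153]
```

```bash
python3 -m crank '[[-0.005,0,0,0,5],[0,0,0,0,5]]'; python3 -m crank '[[-0.005,0,0,0,5],[0,0,0,0,5]]'
```

```text
time: 12.52
tcp_pos: [0.5718, -0.0897, 0.0697]
tcp_rot: [-0.004, -0.047, 0.999, 0.0]
ft_force: [-10.5, -1.4, 10.2]
gripper_width: 0.0105
grip_force: 75.1
time: 12.68
tcp_pos: [0.5718, -0.0896, 0.0697]
tcp_rot: [-0.006, -0.047, 0.999, 0.0]
ft_force: [-13.7, -2.9, 12.5]
gripper_width: 0.0104
grip_force: 75.4
```

```bash
python3 -m crank '[[0.008,0,0,0,5],[0,0,0,0,5],[0,0,0,0,24],[0,0,0,0,24],[0,0,0,0,24],[0,0,-0.03,0,26],[0,0,-0.06,0,26],[0,0,-0.1,0,26],[0,0,-0.1,0,26],[0,0,-0.06,0,26],[0,0,0,0,26]]'
python3 - <<'E'
from h import *
p,d=cams.grab_frame("top"); cv2.imwrite("pics/top3.png",p[...,::-1])
a=T([.4317,.3537,-2.559],[-.025,0,0])[0]; print(a)
plan(.43,-.09,.16,-2.559+np.pi,1); 
plan(a[0],a[1],.16,-2.559+np.pi,1)
E
```

```text
time: 13.6
tcp_pos: [0.5784, -0.0903, 0.1796]
tcp_rot: [0.005, -0.047, 0.999, -0.002]
ft_force: [0.4, 0.8, 0.7]
gripper_width: 0.0262
grip_force: 0.0
[0.45257598 0.36745477 0.        ]
at [ 0.5771 -0.09    0.1772] phi -3.047 q6 -1.94 -> 0.71 roll 0.4223 shift [-0.4096 -0.27    0.0545] rows>= 22 4
at [ 0.5771 -0.09    0.1772] phi -3.047 q6 -1.94 -> 0.71 roll 0.4223 shift [ 0.4922 -1.5019  0.0525] rows>= 22 12
```

```bash
python3 -m crank '[[0,0,0,0.0195,50],[0,0,0,0.0195,50],[0,0,0,0.0195,50],[0,0,0,0.0195,50],[0,0,0,0.0195,50],[0,0,0,0.0195,50],[0,0,0,0.0195,50],[0,0,0,0.0195,50],[0,0,0,0.0195,50],[0,0,0,0.0195,50],[0,0,0,0.0195,50],[0,0,0,0.0195,50],[0,0,0,0.0195,50],[0,0,0,0.0195,50],[0,0,0,0.0195,50],[0,0,0,0.0195,50],[0,0,0,0.0195,50],[0,0,0,0.0195,50],[0,0,0,0.0195,50],[0,0,0,0.0195,50]]'
python3 -m crank '[[0,0,0,0.0163,50],[0,0,0,0.016,50],[0.02,-0.06,0,0,50],[0.04,-0.12,0,0,50],[0.04,-0.12,0,0,50],[0.04,-0.12,0,0,50],[0.04,-0.12,0,0,50],[0.04,-0.12,0,0,50],[0.04,-0.12,0,0,50],[0.04,-0.12,0,0,50],[0.04,-0.12,0,0,50],[0.04,-0.12,0,0,50],[0.04,-0.12,0,0,50],[0.04,-0.12,0,0,50],[0.02,-0.08,0,0,50],[0.01,-0.04,0,0,50],[0,0,0,0,50],[0,0,0,0,50]]'
python3 - <<'E'
from h import *
a=T([.4317,.3537,-2.559],[-.025,0,0])[0]; print(a)
plan(a[0],a[1],.044,-2.559+np.pi,0)
E
```

```text
time: 15.32
tcp_pos: [0.5744, -0.0893, 0.1728]
tcp_rot: [-0.001, 0.925, 0.38, -0.001]
ft_force: [-0.4, 0.2, 0.0]
gripper_width: 0.0501
grip_force: 0.0
time: 16.82
tcp_pos: [0.4502, 0.3663, 0.1734]
tcp_rot: [0.001, 0.958, 0.288, -0.001]
ft_force: [0.5, -0.6, -0.5]
gripper_width: 0.0496
grip_force: 0.0
[0.45257598 0.36745477 0.        ]
at [0.4502 0.3663 0.1734] phi 0.584 q6 1.55 -> 1.55 roll 0.0002 shift [0.0096 0.0008 0.4313] rows>= 1 4
```

```bash
python3 -m crank '[[0.0096,0.001,0.05,0,50],[0,0,0.1,0,50],[0,0,0.1,0,50],[0,0,0.1,0,50],[0,0,0.05,0,50],[0,0,0.025,0,50],[0,0,0,0,50],[0,0,0,0,5],[0,0,0,0,5],[0,0,0,0,5],[0,0,0,0,5],[0,0,0,0,5],[0,0,0,0,5]]'
python3 -m crank '[[0,0,-0.03,0,5],[0,0,-0.06,0,5],[0,0,-0.09,0,5],[0,0,-0.09,0,5],[0,0,-0.06,0,5],[0,0,-0.03,-0.01,5],[0,0,0,-0.018,5],[0,0,0,-0.018,5],[0,0,0,-0.018,5],[0,0,0,-0.018,5],[0,0,0,-0.018,5],[0,0,0,-0.018,5],[0,0,0,-0.018,5],[0,0,0,-0.018,5],[0,0,0,-0.018,5],[0,0,0,-0.018,5],[0,0,0,-0.018,5],[0,0,0,-0.018,5],[0,0,0,-0.018,5],[0,0,0,-0.018,5]]'
python3 - <<'E'
from h import *
t=T(READER,[-.113-.025,.017,0])[0]
plan(t[0],t[1],.16,READER[2]+np.pi,-1)
E
```

```text
time: 17.9
tcp_pos: [0.4541, 0.3691, 0.0482]
tcp_rot: [-0.0, 0.958, 0.287, 0.002]
ft_force: [0.2, -0.4, 7.0]
gripper_width: 0.0107
grip_force: 72.1
time: 19.57
tcp_pos: [0.4523, 0.3681, 0.1547]
tcp_rot: [-0.0, 0.438, 0.899, -0.001]
ft_force: [0.1, -0.2, -0.5]
gripper_width: 0.0104
grip_force: 70.9
at [0.4523 0.3681 0.1547] phi 2.234 q6 -0.1 -> -1.1 roll -0.1592 shift [ 0.2083 -1.1332 -0.0168] rows>= 9 9
```

```bash
python3 -m crank '[[0,0,0,-0.018,5],[0,0,0,-0.018,5],[0,0,0,-0.018,5],[0,0,0,-0.018,5],[0,0,0,-0.018,5],[0,0,0,-0.018,5],[0,0,0,-0.018,5],[0,0,0,-0.018,5],[0,0,0,-0.015,5],[0,0,0,0,5],[0.05,-0.06,0,0,5],[0.05,-0.1,0,0,5],[0.05,-0.12,0,0,5],[0.05,-0.12,0,0,5],[0.01,-0.12,0,0,5],[0,-0.12,0,0,5],[0,-0.12,0,0,5],[0,-0.12,0,0,5],[0,-0.1,0,0,5],[0,-0.08,0,0,5]]'
python3 -m crank '[[0,-0.05,0,0,5],[0,-0.02,0,0,5],[0,0,0,0,5],[0,0,0,0,5]]'
python3 - <<'E'
from h import *
t=T(READER,[-.113-.025,.017,0])[0]
plan(t[0],t[1],.071,READER[2]+np.pi,0)
E
```

```text
time: 21.23
tcp_pos: [0.417, 0.0441, 0.155]
tcp_rot: [-0.0, -0.041, 0.999, -0.0]
ft_force: [1.1, 0.2, -2.0]
gripper_width: 0.0108
grip_force: 70.8
time: 21.57
tcp_pos: [0.4191, 0.0257, 0.1548]
tcp_rot: [-0.0, -0.042, 0.999, 0.0]
ft_force: [-0.4, 0.0, -1.3]
gripper_width: 0.0106
grip_force: 70.9
at [0.4191 0.0257 0.1548] phi -3.058 q6 -1.76 -> -1.77 roll -0.0014 shift [-0.0077 -0.0073  0.2792] rows>= 1 3
```

```bash
python3 -m crank '[[-0.0077,-0.0073,0.05,-0.0014,5],[0,0,0.08,0,5],[0,0,0.08,0,5],[0,0,0.05,0,5],[0,0,0.015,0,5],[0,0,0.006,0,5],[0,0,0,0,5],[0,0,0,0,5]]'
python3 - <<'E'
from h import *
t=T(READER,[-.113-.025,.017,0])[0]
plan(t[0],t[1],.068,READER[2]+np.pi,0)
E
```

```text
time: 22.23
tcp_pos: [0.4228, 0.0237, 0.0713]
tcp_rot: [0.001, -0.048, 0.999, -0.0]
ft_force: [-0.5, -0.2, -1.7]
gripper_width: 0.0105
grip_force: 70.9
at [0.4228 0.0237 0.0713] phi -3.046 q6 -1.78 -> -1.77 roll 0.0004 shift [0.0041 0.001  0.0109] rows>= 1 1
```

```bash
python3 -m crank '[[0,0.001,0.005,0,5],[0,0,0.005,0,5],[0,0,0,0,5],[-0.02,0,0,0,5],[-0.03,0,0,0,5],[-0.03,0,0,0,5],[-0.03,0,0,0,5],[-0.03,0,0,0,5],[-0.03,0,0,0,5],[-0.02,0,0,0,5],[0,0,0,0,5],[0,0,0,0,5]]'
python3 - <<'E'
from h import *
t=T(READER,[0,.017,0])[0]
plan(t[0],t[1],.068,READER[2]+np.pi,0)
E
```

```text
time: 23.23
tcp_pos: [0.4784, 0.0289, 0.0682]
tcp_rot: [-0.0, -0.047, 0.999, 0.0]
ft_force: [-2.7, -0.2, 5.9]
gripper_width: 0.0106
grip_force: 72.1
at [0.4784 0.0289 0.0682] phi -3.047 q6 -1.75 -> -1.75 roll 0.0003 shift [-0.2695  0.0007  0.0006] rows>= 1 2
```

```bash
python3 -m crank '[[-0.02,0,0,0,5],[-0.03,0,0,0,5],[-0.03,0,0,0,5],[-0.03,0,0,0,5],[-0.03,0,0,0,5],[-0.03,0,0,0,5],[-0.03,0,0,0,5],[-0.03,0,0,0,5],[-0.02,0,0,0,5],[-0.01,0,0,0,5],[-0.005,0,0,0,5],[-0.005,0,0,0,5],[0,0,0,0,5],[0,0,0,0,5]]'
python3 -m crank '[[-0.005,0,0,0,5],[0,0,0,0,5]]'; python3 -m crank '[[-0.005,0,0,0,5],[0,0,0,0,5]]'
python3 -m crank '[[-0.005,0,0,0,5],[0,0,0,0,5]]'
```

```text
time: 24.4
tcp_pos: [0.5573, 0.0365, 0.0682]
tcp_rot: [-0.002, -0.047, 0.999, 0.0]
ft_force: [-4.2, -1.0, 8.1]
gripper_width: 0.0106
grip_force: 72.1
time: 24.57
tcp_pos: [0.5587, 0.0366, 0.0682]
tcp_rot: [-0.002, -0.047, 0.999, 0.0]
ft_force: [-5.2, -0.6, 7.4]
gripper_width: 0.0105
grip_force: 72.0
time: 24.73
tcp_pos: [0.5602, 0.0368, 0.0682]
tcp_rot: [-0.002, -0.047, 0.999, 0.0]
ft_force: [-4.9, -0.7, 7.3]
gripper_width: 0.011
grip_force: 72.0
time: 24.9
tcp_pos: [0.5603, 0.0368, 0.0682]
tcp_rot: [-0.003, -0.047, 0.999, -0.0]
ft_force: [-7.7, -2.8, 9.6]
gripper_width: 0.0105
grip_force: 72.7
```

```bash
python3 -m crank '[[-0.005,0,0,0,5],[-0.003,0,0,0,5],[0,0,0,0,5]]'; python3 -m crank '[[0.008,0,0,0,5],[0,0,0,0,5],[0,0,0,0,24],[0,0,0,0,24],[0,0,0,0,24],[0,0,-0.03,0,26],[0,0,-0.06,0,26],[0,0,-0.1,0,26],[0,0,-0.1,0,26],[0,0,-0.06,0,26],[0,0,0,0,26],[0,0,0,0,26]]'
python3 - <<'E'
from h import *
p,d=cams.grab_frame("top"); cv2.imwrite("pics/top4.png",p[...,::-1])
a=T([.5729,-.3614,-2.5293],[-.025,0,0])[0]; print(a)
plan(a[0],a[1],.16,-2.5293+np.pi,1)
E
```

```text
time: 25.15
tcp_pos: [0.5604, 0.0368, 0.0682]
tcp_rot: [-0.006, -0.048, 0.999, -0.0]
ft_force: [-13.3, -2.8, 13.5]
gripper_width: 0.0109
grip_force: 73.3
time: 26.15
tcp_pos: [0.5646, 0.037, 0.174]
tcp_rot: [0.002, -0.047, 0.999, -0.0]
ft_force: [-0.6, -0.4, -0.8]
gripper_width: 0.0261
grip_force: 0.0
[ 0.59335831 -0.34703137  0.        ]
at [0.5636 0.0371 0.1725] phi -3.047 q6 -1.72 -> 0.9 roll 0.4176 shift [-0.6546  1.1049  0.0416] rows>= 22 10
```

```bash
python3 -m crank '[[0,0,0,0.0195,50],[0,0,0,0.0195,50],[0,0,0,0.0195,50],[0,0,0,0.0195,50],[0,0,0,0.0195,50],[0,0,0,0.0195,50],[0,0,0,0.0195,50],[0,0,0,0.0195,50],[0,0,0,0.0195,50],[0,0,0,0.0195,50],[0,0,0,0.0195,50],[0,0,0,0.0195,50],[0,0,0,0.0195,50],[0,0,0,0.0195,50],[0,0,0,0.0195,50],[0,0,0,0.0195,50],[0,0,0,0.0195,50],[0,0,0,0.0195,50],[0,0,0,0.0195,50],[0,0,0,0.0195,50]]'
python3 -m crank '[[0,0,0,0.0138,50],[0,0,0,0.0138,50],[-0.03,0.05,0,0,50],[-0.06,0.1,0,0,50],[-0.06,0.1,0,0,50],[-0.06,0.1,0,0,50],[-0.06,0.1,0,0,50],[-0.06,0.1,0,0,50],[-0.06,0.1,0,0,50],[-0.06,0.1,0,0,50],[-0.06,0.1,0,0,50],[-0.06,0.1,0,0,50],[-0.06,0.1,0,0,50],[-0.025,0.05,0,0,50],[0,0,0,0,50],[0,0,0,0,50]]'
python3 - <<'E'
from h import *
a=T([.5729,-.3614,-2.5293],[-.025,0,0])[0]
plan(a[0],a[1],.044,-2.5293+np.pi,0)
E
```

```text
time: 27.87
tcp_pos: [0.5625, 0.0371, 0.1704]
tcp_rot: [-0.001, 0.925, 0.38, -0.002]
ft_force: [0.6, 0.1, -0.5]
gripper_width: 0.0498
grip_force: 0.0
time: 29.2
tcp_pos: [0.5916, -0.3461, 0.1699]
tcp_rot: [-0.002, 0.954, 0.301, -0.001]
ft_force: [0.8, 0.8, 0.4]
gripper_width: 0.05
grip_force: 0.0
at [ 0.5916 -0.3461  0.1699] phi 0.611 q6 0.33 -> 0.33 roll -0.0003 shift [0.0036 0.0078 0.4196] rows>= 1 4
```

```bash
python3 -m crank '[[0.0036,0.0078,0.05,0,50],[0,0,0.1,0,50],[0,0,0.1,0,50],[0,0,0.1,0,50],[0,0,0.05,0,50],[0,0,0.02,0,50],[0,0,0,0,50],[0,0,0,0,5],[0,0,0,0,5],[0,0,0,0,5],[0,0,0,0,5],[0,0,0,0,5],[0,0,0,0,5]]'
python3 -m crank '[[0,0,-0.03,0,5],[0,0,-0.06,0,5],[0,0,-0.09,0,5],[0,0,-0.09,0,5],[0,0,-0.06,0,5],[0,0,-0.03,-0.01,5],[0,0,0,-0.018,5],[0,0,0,-0.018,5],[0,0,0,-0.018,5],[0,0,0,-0.018,5],[0,0,0,-0.018,5],[0,0,0,-0.018,5],[0,0,0,-0.018,5],[0,0,0,-0.018,5],[0,0,0,-0.018,5],[0,0,0,-0.018,5],[0,0,0,-0.018,5],[0,0,0,-0.018,5],[0,0,0,-0.018,5],[0,0,0,-0.018,5]]'
python3 - <<'E'
from h import *
t=T(READER,[-.113-.025,-.047,0])[0]
plan(t[0],t[1],.16,READER[2]+np.pi,-1)
E
```

```text
time: 30.28
tcp_pos: [0.5956, -0.3473, 0.0481]
tcp_rot: [0.001, 0.953, 0.301, 0.001]
ft_force: [1.1, 1.9, 5.7]
gripper_width: 0.0107
grip_force: 72.1
time: 31.95
tcp_pos: [0.5943, -0.3474, 0.1543]
tcp_rot: [-0.0, 0.425, 0.905, -0.0]
ft_force: [-0.2, 0.2, -1.6]
gripper_width: 0.0106
grip_force: 71.0
at [ 0.5943 -0.3474  0.1543] phi 2.264 q6 -1.32 -> -2.29 roll -0.1544 shift [ 0.4592  1.0721 -0.0183] rows>= 8 9
```

```bash
python3 -m crank '[[0,0,0,-0.018,5],[0,0,0,-0.018,5],[0,0,0,-0.018,5],[0,0,0,-0.018,5],[0,0,0,-0.018,5],[0,0,0,-0.018,5],[0,0,0,-0.018,5],[0,0,0,-0.018,5],[0,0,0,-0.0105,5],[0,0,0,0,5],[0.05,0.03,0,0,5],[0.09,0.05,0,0,5],[0.1,0.06,0,0,5],[0.1,0.06,0,0,5],[0.08,0.09,0,0,5],[0.04,0.12,0,0,5],[0,0.12,0,0,5],[0,0.12,0,0,5],[0,0.12,0,0,5],[0,0.12,0,0,5]]'
python3 -m crank '[[0,0.1,0,0,5],[0,0.06,0,0,5],[0,0.02,0,0,5],[0,0,0,0,5],[0,0,0,0,5]]'
python3 - <<'E'
from h import *
t=T(READER,[-.113-.025,-.047,0])[0]
plan(t[0],t[1],.071,READER[2]+np.pi,0)
E
```

```text
time: 33.62
tcp_pos: [0.4333, -0.0921, 0.1548]
tcp_rot: [0.0, -0.042, 0.999, -0.0]
ft_force: [0.4, 0.5, -1.5]
gripper_width: 0.0106
grip_force: 71.0
time: 34.03
tcp_pos: [0.4296, -0.0401, 0.1547]
tcp_rot: [0.0, -0.044, 0.999, -0.001]
ft_force: [-0.8, -0.4, -1.9]
gripper_width: 0.0109
grip_force: 70.9
at [ 0.4296 -0.0401  0.1547] phi -3.054 q6 -1.91 -> -1.92 roll -0.0008 shift [0.0073 0.0019 0.2791] rows>= 1 3
```

```bash
python3 -m crank '[[0.007,0.002,0.05,-0.0008,5],[0,0,0.08,0,5],[0,0,0.08,0,5],[0,0,0.05,0,5],[0,0,0.015,0,5],[0,0,0.006,0,5],[0,0,0.005,0,5],[0,0,0.004,0,5],[0,0,0,0,5],[0,0,0,0,5]]'
python3 - <<'E'
from h import *
t=T(READER,[-.113-.025,-.047,0])[0]
plan(t[0],t[1],.068,READER[2]+np.pi,0)
E
```

```text
time: 34.87
tcp_pos: [0.4278, -0.0394, 0.0682]
tcp_rot: [0.001, -0.046, 0.999, -0.0]
ft_force: [0.5, -0.4, -1.1]
gripper_width: 0.0107
grip_force: 71.0
at [ 0.4278 -0.0394  0.0682] phi -3.049 q6 -1.92 -> -1.92 roll 0.0 shift [ 0.0014 -0.0013  0.0007] rows>= 1 1
```

```bash
python3 -m crank '[[0,-0.001,0.002,0,5],[0,0,0,0,5],[-0.02,0,0,0,5],[-0.03,0,0,0,5],[-0.03,0,0,0,5],[-0.03,0,0,0,5],[-0.03,0,0,0,5],[-0.03,0,0,0,5],[-0.02,0,0,0,5],[0,0,0,0,5],[0,0,0,0,5]]'
python3 - <<'E'
from h import *
t=T(READER,[0,-.047,0])[0]
plan(t[0],t[1],.068,READER[2]+np.pi,0)
E
```

```text
time: 35.78
tcp_pos: [0.4837, -0.0341, 0.0681]
tcp_rot: [-0.0, -0.047, 0.999, -0.0]
ft_force: [-2.5, -0.5, 7.4]
gripper_width: 0.0108
grip_force: 72.4
at [ 0.4837 -0.0341  0.0681] phi -3.048 q6 -1.88 -> -1.88 roll 0.0002 shift [-2.715e-01 -1.900e-03  2.000e-04] rows>= 1 3
```

```bash
python3 -m crank '[[-0.02,-0.001,0,0,5],[-0.03,0,0,0,5],[-0.03,0,0,0,5],[-0.03,0,0,0,5],[-0.03,0,0,0,5],[-0.03,0,0,0,5],[-0.03,0,0,0,5],[-0.03,0,0,0,5],[-0.02,0,0,0,5],[-0.01,0,0,0,5],[-0.005,0,0,0,5],[-0.005,0,0,0,5],[0,0,0,0,5],[0,0,0,0,5]]'
python3 -m crank '[[-0.005,0,0,0,5],[-0.003,0,0,0,5],[0,0,0,0,5]]'
python3 -m crank '[[-0.005,0,0,0,5],[-0.003,0,0,0,5],[0,0,0,0,5]]'
```

```text
time: 36.95
tcp_pos: [0.5627, -0.0269, 0.0681]
tcp_rot: [-0.001, -0.047, 0.999, -0.0]
ft_force: [-5.9, -1.4, 7.6]
gripper_width: 0.0106
grip_force: 72.3
time: 37.2
tcp_pos: [0.565, -0.0267, 0.0681]
tcp_rot: [-0.002, -0.047, 0.999, -0.0]
ft_force: [-6.5, -1.6, 8.3]
gripper_width: 0.0108
grip_force: 72.4
time: 37.45
tcp_pos: [0.5671, -0.0265, 0.0681]
tcp_rot: [-0.002, -0.047, 0.999, -0.0]
ft_force: [-6.3, -1.6, 8.3]
gripper_width: 0.0107
grip_force: 72.6
```

```bash
python3 -m crank '[[-0.005,0,0,0,5],[-0.003,0,0,0,5],[0,0,0,0,5]]'
python3 -m crank '[[-0.005,0,0,0,5],[-0.003,0,0,0,5],[0,0,0,0,5]]'
```

```text
time: 37.7
tcp_pos: [0.5672, -0.0265, 0.0681]
tcp_rot: [-0.004, -0.047, 0.999, -0.0]
ft_force: [-11.9, -2.2, 12.3]
gripper_width: 0.0104
grip_force: 73.1
time: 37.95
tcp_pos: [0.5673, -0.0265, 0.0683]
tcp_rot: [-0.007, -0.047, 0.999, -0.0]
ft_force: [-16.0, -3.1, 16.8]
gripper_width: 0.0109
grip_force: 73.7
```

```bash
python3 -m crank '[[0.008,0,0,0,5],[0,0,0,0,5],[0,0,0,0,24],[0,0,0,0,24],[0,0,0,0,24],[0,0,-0.03,0,26],[0,0,-0.06,0,26],[0,0,-0.1,0,26],[0,0,-0.1,0,26],[0,0,-0.06,0,26],[0.1,-0.06,0,0,50],[0.1,-0.1,0,0,50],[0.1,-0.1,0,0,50],[0,-0.1,0,0,50],[0,-0.1,0,0,50],[0,-0.05,0,0,50],[0,0,0,0,50],[0,0,0,0,50]]'
python3 - <<'E'
from h import *
p,d=cams.grab_frame("top"); cv2.imwrite("pics/top5.png",p[...,::-1]); np.save("pics/top5.npy",d)
q=p[130:260,130:430]
cv2.imwrite("pics/cropE.png",cv2.resize(q,None,fx=2.66,fy=2.66,interpolation=cv2.INTER_CUBIC)[...,::-1])
E
```

```text
time: 39.45
tcp_pos: [0.4975, -0.1859, 0.1719]
tcp_rot: [0.0, -0.046, 0.999, 0.001]
ft_force: [0.0, 0.8, -1.2]
gripper_width: 0.0502
grip_force: 0.0
```

View pics/cropE.png

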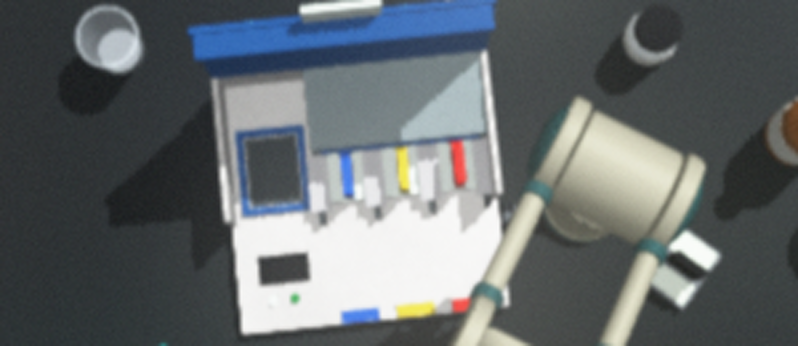

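```bash
python3 -m crank '[[0.03,0.06,0,0,70],[0.06,0.1,0,0,70],[0.06,0.12,0,0,70],[0.06,0.12,0,0,70],[0.06,0.12,0,0,70],[0,0.12,0,0,70],[0,0.12,0,0,70],[0,0.1,0,0,70],[0,0.05,0,0,70],[0,0,0,0,70],[0,0,0,0,70]]'
python3 - <<'E'
from h import *
p,d=cams.grab_frame("top"); cv2.imwrite("pics/top6.png",p[...,::-1])
C=cloud("top",d)
m=(hsv(p)[...,2]>150)&(hsv(p)[...,1]<60)
n,l,st,ce=cv2.connectedComponentsWithStats(m.astype(np.uint8))
for i in range(1,n):
    if st[i,4]>60 and 330<ce[i,0]<430 and 200<ce[i,1]<290: print(st[i],ce[i].round(1),np.median(C[l==i],0).round(3))
# whole tile: height > 6mm region round it
r=np.zeros(l.shape,bool); r[205:270,350:425]=True
hm=(((C[...,2]>.004)|m)&r&(m|(C[...,2]>.03))).astype(np.uint8)
c=max(cv2.findContours(hm,0,1)[0],key=cv2.contourArea); print("rect px",cv2.minAreaRect(c))
cv2.imwrite("pics/cropF.png",cv2.resize(p[200:275,340:440],None,fx=6,fy=6,interpolation=cv2.INTER_CUBIC)[...,::-1])
E
```

```text
time: 40.42
tcp_pos: [0.3904, 0.08, 0.1719]
tcp_rot: [-0.0, -0.049, 0.999, 0.0]
ft_force: [0.3, -0.8, 0.1]
gripper_width: 0.07
grip_force: 0.0
[373 215  28  30 335] [386.  229.6] [ 0.457 -0.351  0.012]
rect px ((386.0472717285156, 230.03378295898438), (18.715869903564453, 25.10948944091797), 35.53767776489258)
```

View pics/cropF.png

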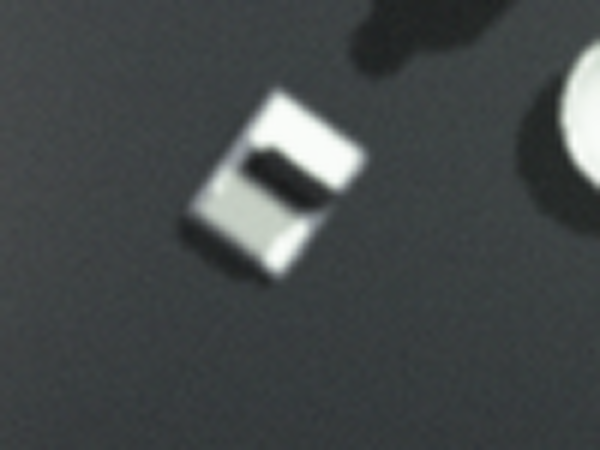

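Run:
```python
from h import *
p=cv2.imread("pics/top6.png")[...,::-1].copy()
c=plane("top",[386.05,230.03],.012)[0]; z=.012
def rect(a,b,z,cx=0,cy=0): 
    return [((cx-a,cy+b,z),(cx+a,cy+b,z)),((cx-a,cy-b,z),(cx+a,cy-b,z)),((cx+a,cy-b,z),(cx+a,cy+b,z)),((cx-a,cy-b,z),(cx-a,cy+b,z))]
S=rect(.04,.03,z)
P,e,n=edges("top",p,[c[0],c[1],-.597],S,3); print("tile",P.round(4),e,n)
# lengths check
P2,e2,n2=edges("top",p,P,S[:2],3);print(P2.round(4),e2)
p0=cv2.imread("pics/top0.png")[...,::-1].copy()
for nm in("top0","top5"):
    p0=cv2.imread(f"pics/{nm}.png")[...,::-1].copy()
    for zz,a,b,t in((.028,.05,.04,"outer"),(.028,.042,.032,"inner top")):
        Q,e,n=edges("top",p0,READER,rect(a,b,zz,.02,.101),2); print(nm,t,Q.round(4),e,n,"pocket",T(Q,[.02,.101,.02])[0].round(4))
print("pocket from reader",T(READER,[.02,.101,.02])[0])
plan(P[0],P[1],.16,P[2]+np.pi/2,1)
```

```text
tile [ 0.4551 -0.3517 -0.6477] 0.5541899849020698 60h.py:36: RuntimeWarning: invalid value encountered in divide
  w=G*(np.abs(o[None]-o[j][:,None])<1.3); c=(w*o).sum(1)/w.sum(1)
  return _methods._mean(a, axis=axis, dtype=dtype,
  ret = ret.dtype.type(ret / rcount)
Traceback (most recent call last):
  File "h.py", line 42, in edges
    r=least_squares(f,pose,loss="soft_l1",f_scale=.5,x_scale=[.01,.01,.05]); pose=r.x; rng=max(2,rng-1)
  File "h.py", line 41, in <lambda>
    f=lambda p:((proj(n,T(p,L))-Q)*N).sum(1)
                        ~^^^^^
  File "h.py", line 25, in T
    return np.c_[pose[0]+c*L[:,0]-s*L[:,1],pose[1]+s*L[:,0]+c*L[:,1],L[:,2]]
                           ~^^^^^
IndexError: index 0 is out of bounds for axis 1 with size 0
```

```bash
python3 - <<'E' 2>/dev/null
from h import *
def rect(a,b,z,cx=0,cy=0): 
    return [((cx-a,cy+b,z),(cx+a,cy+b,z)),((cx-a,cy-b,z),(cx+a,cy-b,z)),((cx+a,cy-b,z),(cx+a,cy+b,z)),((cx-a,cy-b,z),(cx-a,cy+b,z))]
p=cv2.imread("pics/top6.png")[...,::-1].copy()
m=((hsv(p)[...,2]>110)).astype(np.uint8); m[:205]=0;m[270:]=0;m[:,:350]=0;m[:,425:]=0
c=max(cv2.findContours(m,0,1)[0],key=cv2.contourArea); print("rect px",cv2.minAreaRect(c))
for st in (-.6,-.65): print("tile",edges("top",p,[.4555,-.3515,st],rect(.04,.03,.012),2.5))
for nm in("top0","top5"):
    p0=cv2.imread(f"pics/{nm}.png")[...,::-1].copy()
    for zz,a,b,t in((.028,.05,.04,"outer"),(.028,.042,.032,"inner top")):
        try: Q,e,n=edges("top",p0,READER,rect(a,b,zz,.02,.101),2); print(nm,t,Q.round(4),round(e,2),n,"pocket",T(Q,[.02,.101,.02])[0].round(4))
        except Exception as x: print(nm,t,"fail")
print("pocket from reader",T(READER,[.02,.101,.02])[0])
plan(.4553,-.3516,.16,-.643+np.pi/2,1)
E
```

```text
rect px ((385.997314453125, 229.8162384033203), (19.630229949951172, 25.732511520385742), 36.02737045288086)
tile (array([ 0.45513119, -0.3517037 , -0.6474483 ]), np.float64(0.5619642035613832), 60)
tile (array([ 0.45514579, -0.35168643, -0.64946665]), np.float64(0.5604867565958916), 60)
top0 outer [0.5629 0.0258 0.1415] 0.86 58 pocket [0.5685 0.1286 0.02  ]
top0 inner top [0.57   0.0187 0.1285] 0.82 60 pocket [0.5769 0.1214 0.02  ]
top5 outer [0.5617 0.0263 0.1301] 0.86 58 pocket [0.5685 0.1291 0.02  ]
top5 inner top [0.5713 0.019  0.1405] 0.81 59 pocket [0.5769 0.1218 0.02  ]
pocket from reader [0.57107507 0.12211664 0.02      ]
at [0.3908 0.0792 0.1719] phi -3.046 q6 -1.64 -> 0.67 roll 0.3675 shift [-1.0202  1.0331  0.0399] rows>= 19 11
```

```bash
python3 -m crank '[[0,0,0,0.0184,50],[0,0,0,0.0184,50],[0,0,0,0.0184,50],[0,0,0,0.0184,50],[0,0,0,0.0184,50],[0,0,0,0.0184,50],[0,0,0,0.0184,50],[0,0,0,0.0184,50],[0,0,0,0.0184,50],[0,0,0,0.0184,50],[0,0,0,0.0184,50],[0,0,0,0.0184,50],[0,0,0,0.0184,50],[0,0,0,0.0184,50],[0,0,0,0.0184,50],[0,0,0,0.0184,50],[0,0,0,0.0184,50],[0,0,0,0.0184,50],[0,0,0,0.0184,50],[0,0,0,0.018,50]]'
python3 -m crank '[[-0.04,0.04,0,0,50],[-0.08,0.081,0,0,50],[-0.08,0.081,0,0,50],[-0.08,0.081,0,0,50],[-0.08,0.081,0,0,50],[-0.08,0.081,0,0,50],[-0.08,0.081,0,0,50],[-0.08,0.081,0,0,50],[-0.08,0.081,0,0,50],[-0.08,0.081,0,0,50],[-0.08,0.081,0,0,50],[-0.08,0.081,0,0,50],[-0.08,0.081,0,0,50],[-0.02,0.02,0,0,50],[0,0,0,0,50],[0,0,0,0,50]]'
python3 - <<'E' 2>/dev/null
from h import *
p,d=cams.grab_frame("scene"); cv2.imwrite("pics/scene7.png",p[...,::-1])
plan(.4551,-.3517,.046,-.645+np.pi/2)
E
```

```text
time: 42.13
tcp_pos: [0.3913, 0.0775, 0.1718]
tcp_rot: [0.0, 0.897, 0.443, -0.0]
ft_force: [0.3, -0.5, -0.0]
gripper_width: 0.05
grip_force: 0.0
time: 43.47
tcp_pos: [0.4531, -0.3523, 0.1711]
tcp_rot: [-0.001, 0.896, 0.445, -0.0]
ft_force: [0.2, 0.8, 0.2]
gripper_width: 0.0498
grip_force: 0.0
at [ 0.4532 -0.3513  0.1713] phi 0.924 q6 -0.13 -> -0.14 roll -0.0003 shift [0.0024 0.0069 0.4177] rows>= 1 4
```

```bash
python3 -m crank '[[0.0024,0.007,0.05,0,50],[0,0,0.1,0,50],[0,0,0.1,0,50],[0,0,0.1,0,50],[0,0,0.05,0,50],[0,0,0.02,0,50],[0,0,0,0,50],[0,0,0,0,5],[0,0,0,0,5],[0,0,0,0,5],[0,0,0,0,5],[0,0,0,0,5],[0,0,0,0,5]]'
python3 -m crank '[[0,0,-0.03,0,5],[0,0,-0.06,0,5],[0,0,-0.09,0,5],[0,0,-0.09,0,5],[0,0,-0.07,0,5],[0,0,-0.03,-0.01,5],[0,0,0,-0.018,5],[0,0,0,-0.018,5],[0,0,0,-0.018,5],[0,0,0,-0.018,5],[0,0,0,-0.018,5],[0,0,0,-0.016,5],[0,0,0,0,5],[0,0,0,0,5]]'
python3 - <<'E' 2>/dev/null
from h import *
t=T(READER,[.02,.101,0])[0]
plan(t[0],t[1],.17,READER[2]+np.pi/2)
p,d=cams.grab_frame("scene"); cv2.imwrite("pics/scene8.png",p[...,::-1])
q=tool()[1]; u,v=proj("scene",q)[0].astype(int)
cv2.imwrite("pics/cropG.png",cv2.resize(p[v-60:v+50,u-70:u+70],None,fx=5.5,fy=5.4,interpolation=cv2.INTER_CUBIC)[...,::-1]); print(u,v)
E
```

```text
time: 44.6
tcp_pos: [0.4569, -0.3532, 0.0476]
tcp_rot: [0.001, 0.895, 0.446, 0.001]
ft_force: [-0.3, 1.4, 6.3]
gripper_width: 0.0108
grip_force: 72.2
time: 45.77
tcp_pos: [0.4563, -0.3529, 0.1571]
tcp_rot: [0.0, 0.678, 0.735, 0.0]
ft_force: [-0.8, 0.1, -1.6]
gripper_width: 0.0108
grip_force: 71.0
at [ 0.4563 -0.3529  0.1571] phi 1.651 q6 -0.86 -> -0.87 roll -0.002 shift [ 1.5412  0.5275 -0.043 ] rows>= 1 13
192 141
```

View pics/cropG.png

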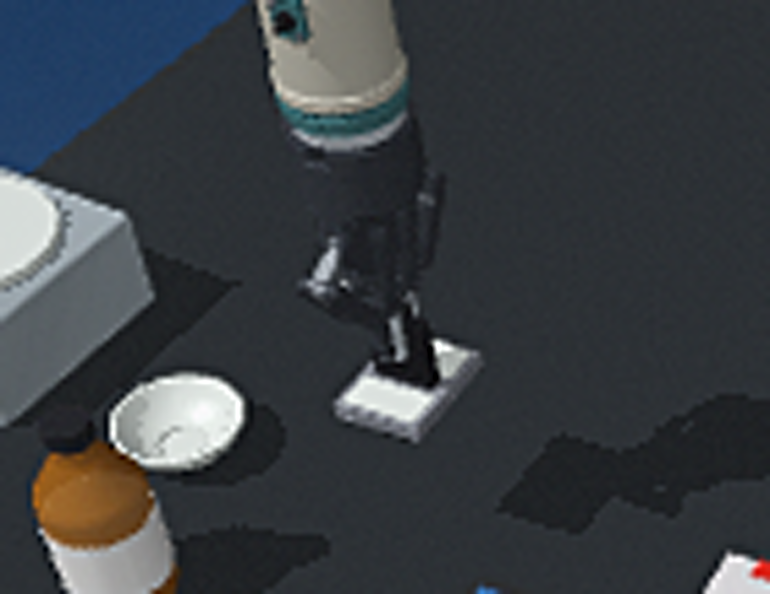

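```bash
python3 -m crank '[[0.03,0.01,-0.02,-0.002,5],[0.07,0.025,-0.02,0,5],[0.1,0.035,0,0,5],[0.11,0.038,0,0,5],[0.11,0.038,0,0,5],[0.11,0.038,0,0,5],[0.11,0.038,0,0,5],[0.11,0.038,0,0,5],[0.11,0.038,0,0,5],[0.11,0.038,0,0,5],[0.11,0.038,0,0,5],[0.11,0.038,0,0,5],[0.11,0.038,0,0,5],[0.1,0.035,0,0,5],[0.08,0.025,0,0,5],[0.04,0.015,0,0,5],[0.02,0.005,0,0,5],[0,0,0,0,5],[0,0,0,0,5]]'
python3 - <<'E' 2>/dev/null
from h import *
t=T(READER,[.02,.101,0])[0]
plan(t[0]+.0005,t[1],.085,READER[2]+np.pi/2)
E
```

```text
time: 47.4
tcp_pos: [0.5704, 0.1213, 0.1689]
tcp_rot: [0.0, 0.673, 0.74, -0.001]
ft_force: [-0.5, 0.0, -1.8]
gripper_width: 0.0112
grip_force: 71.0
at [0.5704 0.1213 0.1689] phi 1.666 q6 -0.0 -> -0.0 roll 0.0004 shift [0.0026 0.0045 0.2797] rows>= 1 3
```

```bash
python3 -m crank '[[0.0026,0.0045,0.05,0,5],[0,0,0.08,0,5],[0,0,0.08,0,5],[0,0,0.05,0,5],[0,0,0.02,0,5],[0,0,0,0,5],[0,0,0,0,5]]'
python3 - <<'E' 2>/dev/null
from h import *
t=T(READER,[.02,.101,0])[0]
plan(t[0]+.0005,t[1],.0676,READER[2]+np.pi/2)
p,d=cams.grab_frame("scene"); cv2.imwrite("pics/scene9.png",p[...,::-1])
a=cv2.resize(p[190:270,270:370],None,fx=4.8,fy=4.8,interpolation=cv2.INTER_CUBIC)
p,d=cams.grab_frame("top"); cv2.imwrite("pics/top9.png",p[...,::-1])
b=cv2.resize(p[165:245,205:285],None,fx=3.9,fy=4.8,interpolation=cv2.INTER_CUBIC)
cv2.imwrite("pics/cropH.png",np.hstack([a,b])[...,::-1])
E
```

```text
time: 47.98
tcp_pos: [0.5724, 0.122, 0.0854]
tcp_rot: [0.0, 0.673, 0.74, 0.0]
ft_force: [0.4, -0.1, -1.6]
gripper_width: 0.0102
grip_force: 70.9
at [0.5724 0.122  0.0854] phi 1.665 q6 -0.0 -> -0.0 roll 0.0002 shift [ 0.0006 -0.0029  0.0592] rows>= 1 1
```

View pics/cropH.png

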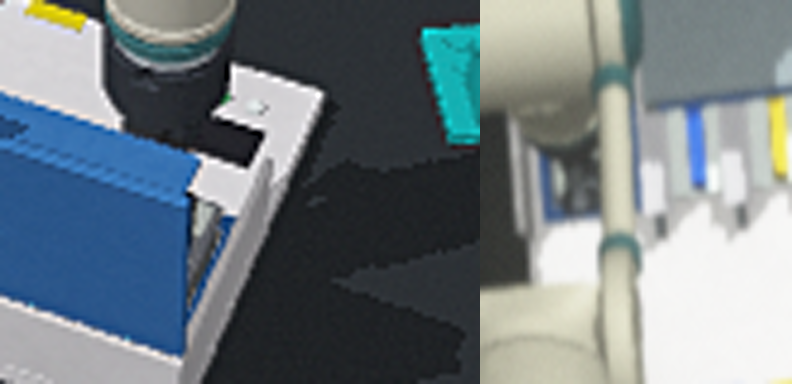

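```bash
python3 -m crank '[[0,-0.002,0.02,0,5],[0,0,0.01,0,5],[0,0,0.008,0,5],[0,0,0,0,5]]'; python3 -m crank '[[0,0,0.006,0,5],[0,0,0.004,0,5],[0,0,0,0,5]]'
```

```text
time: 48.42
tcp_pos: [0.571, 0.123, 0.073]
tcp_rot: [-0.0, 0.673, 0.74, -0.0]
ft_force: [-0.4, -2.2, -1.7]
gripper_width: 0.0106
grip_force: 70.9
time: 48.67
tcp_pos: [0.5713, 0.123, 0.0702]
tcp_rot: [-0.0, 0.673, 0.74, -0.0]
ft_force: [0.4, 0.0, -2.0]
gripper_width: 0.0105
grip_force: 70.9
```

```bash
python3 -c "
from h import *
s=tool()[0]; print(s['torque'],s['tcp_pos'])"
```

```text
[0.02346724 0.02705755 0.03758566] [0.57129188 0.12300611 0.07020566]
```

```bash
python3 -m crank '[[0,0,0.005,0,5],[0,0,0.004,0,5],[0,0,0,0,5],[0,0,0,0,5]]'; python3 -m crank '[[0,0,0.002,0,5],[0,0,0,0,5]]'
```

```text
time: 49.0
tcp_pos: [0.5714, 0.123, 0.0677]
tcp_rot: [-0.0, 0.673, 0.74, 0.0]
ft_force: [-0.4, -0.5, -2.2]
gripper_width: 0.0104
grip_force: 71.0
time: 49.17
tcp_pos: [0.5715, 0.123, 0.0676]
tcp_rot: [0.0, 0.673, 0.74, 0.0]
ft_force: [-0.8, -0.1, 2.6]
gripper_width: 0.0109
grip_force: 71.5
```

```bash
python3 -m crank '[[0,0,-0.001,0,5],[0,0,0,0,24],[0,0,0,0,30],[0,0,0,0,30],[0,0,-0.02,0,30],[0,0,-0.05,0,30],[0,0,-0.1,0,30],[0,0,-0.1,0,30],[0,0,-0.1,0,30],[0.02,-0.05,-0.1,0,30],[0.06,-0.1,-0.05,0,0],[0.06,-0.11,0,0,0],[0.06,-0.11,0,0,0],[0.06,-0.11,0,0,0],[0.06,-0.11,0,0,0],[0.06,-0.1,0,0,0],[0.06,-0.05,0,0,0],[0.03,0,0,0,0],[0,0,0,0,0]]'
python3 - <<'E' 2>/dev/null
from h import *
p,d=cams.grab_frame("top"); cv2.imwrite("pics/top10.png",p[...,::-1]); C=cloud("top",d); np.save("pics/top10.npy",d)
cv2.imwrite("pics/cropI.png",cv2.resize(p[115:260,190:330],None,fx=4.1,fy=4.1,interpolation=cv2.INTER_CUBIC)[...,::-1])
# lid: top edge/tab from depth: points with z>.2 near tab
X=C.reshape(-1,3); k=(X[:,2]>.15)&(X[:,2]<.33)&(abs(X[:,1]-.03)<.17)&(X[:,0]>.6)&(X[:,0]<.85)
L=T([0,0,-READER[2]],np.c_[X[k,0]-READER[0],X[k,1]-READER[1],X[k,2]])
for z in np.arange(.15,.33,.015):
    j=(L[:,2]>=z)&(L[:,2]<z+.015)
    if j.sum()>3: print(round(z,3),j.sum(),"x",np.percentile(L[j,0],[5,50,95]).round(3),"y",np.percentile(L[j,1],[2,98]).round(3))
E
```

```text
time: 50.75
tcp_pos: [0.3369, 0.2437, 0.2243]
tcp_rot: [0.0, 0.672, 0.741, 0.001]
ft_force: [-0.0, -0.6, -0.3]
gripper_width: -0.0001
grip_force: 0.0
0.15 151 x [0.123 0.125 0.126] y [-0.146  0.148]
0.165 7 x [0.124 0.124 0.125] y [-0.106  0.107]
0.24 783 x [0.106 0.122 0.137] y [-0.147  0.147]
0.255 673 x [0.106 0.121 0.137] y [-0.142  0.144]
0.27 117 x [0.133 0.135 0.141] y [-0.036  0.039]
0.285 15 x [0.134 0.137 0.139] y [-0.037  0.033]
```

View pics/cropI.png

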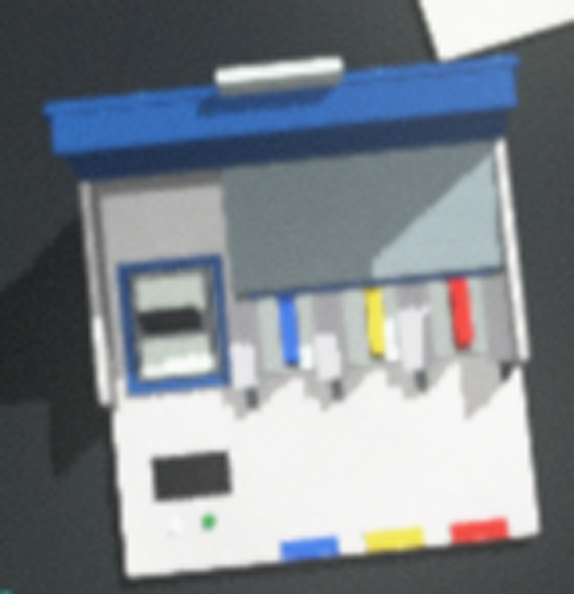

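```bash
python3 - <<'E' 2>/dev/null
from h import *
t=T(READER,[.185,0,0])[0]; print(t)
plan(t[0],t[1],.335,READER[2]+np.pi/2)
E
```

```text
[0.7447074  0.03680653 0.        ]
at [0.3378 0.2428 0.2241] phi 1.668 q6 0.36 -> 0.36 roll 0.0008 shift [-0.8092  1.288  -0.3667] rows>= 1 12
```

```bash
python3 -m crank '[[0,0,-0.05,0.0008,0],[0,0,-0.1,0,0],[0,0,-0.1,0,0],[0,0,-0.08,0,0],[-0.03,0.04,-0.03,0,0],[-0.06,0.09,-0.01,0,0],[-0.06,0.1,0,0,0],[-0.06,0.1,0,0,0],[-0.06,0.1,0,0,0],[-0.06,0.1,0,0,0],[-0.06,0.1,0,0,0],[-0.06,0.1,0,0,0],[-0.06,0.1,0,0,0],[-0.06,0.1,0,0,0],[-0.06,0.1,0,0,0],[-0.06,0.1,0,0,0],[-0.06,0.08,0,0,0],[-0.06,0.06,0,0,0],[0,0,0,0,0],[0,0,0,0,0]]'
python3 - <<'E' 2>/dev/null
from h import *
t=T(READER,[.185,0,0])[0]
plan(t[0],t[1],.27,READER[2]+np.pi/2)
E
```

```text
time: 52.47
tcp_pos: [0.7401, 0.0312, 0.3321]
tcp_rot: [-0.001, 0.676, 0.737, -0.001]
ft_force: [-0.0, -0.3, 0.2]
gripper_width: 0.0
grip_force: 0.0
at [0.7401 0.0312 0.3321] phi 1.657 q6 -0.14 -> -0.14 roll -0.001 shift [0.0172 0.0176 0.2068] rows>= 1 2
```

Now descend behind the tab, then approach it until contact.

```bash
python3 -m crank '[[0.017,0.017,0.04,-0.001,0],[0,0,0.06,0,0],[0,0,0.06,0,0],[0,0,0.04,0,0],[0,0,0,0,0],[0,-0.02,0,0,0],[0,-0.02,0,0,0],[0,-0.01,0,0,0],[0,0,0,0,0],[0,0,0,0,0]]'; python3 -m crank '[[0,-0.015,0,0,0],[0,-0.015,0,0,0],[0,0,0,0,0]]'
python3 -m crank '[[0,-0.015,0,0,0],[0,-0.015,0,0,0],[0,0,0,0,0]]'
python3 - <<'E' 2>/dev/null
from h import *
q=tool()[1]; print(T([0,0,-READER[2]],[*(q[:2]-READER[:2]),q[2]])[0].round(4))
w=.012
th=np.linspace(1.5,0,31); r=.178
x=.12-r*np.cos(th)+.008*np.sin(th)+w; z=.092+r*np.sin(th)+.008*np.cos(th)+.011
print(np.c_[th,x,z].round(3)[::5]); print((np.c_[np.diff(x),-np.diff(z)]/.3).round(3).tolist())
E
```

```text
time: 53.3
tcp_pos: [0.7281, 0.0386, 0.2759]
tcp_rot: [0.001, 0.672, 0.74, 0.001]
ft_force: [0.4, -0.6, -0.8]
gripper_width: 0.0002
grip_force: 0.0
time: 53.55
tcp_pos: [0.7182, 0.0377, 0.2747]
tcp_rot: [-0.0, 0.672, 0.74, -0.0]
ft_force: [-1.0, 1.1, 0.6]
gripper_width: -0.0002
grip_force: 0.0
time: 53.8
tcp_pos: [0.7099, 0.0368, 0.275]
tcp_rot: [0.0, 0.672, 0.74, 0.0]
ft_force: [0.5, -0.1, 0.7]
gripper_width: 0.0001
grip_force: 0.5
[0.1503 0.0032 0.275 ]
[[ 1.5    0.127  0.281]
 [ 1.25   0.083  0.274]
 [ 1.     0.043  0.257]
 [ 0.75   0.007  0.23 ]
 [ 0.5   -0.02   0.195]
 [ 0.25  -0.038  0.155]
 [ 0.    -0.046  0.111]]
[[-0.03, 0.002], [-0.03, 0.003], [-0.029, 0.004], [-0.029, 0.006], [-0.029, 0.007], [-0.028, 0.009], [-0.028, 0.01], [-0.027, 0.012], [-0.027, 0.013], [-0.026, 0.014], [-0.025, 0.016], [-0.024, 0.017], [-0.024, 0.018], [-0.023, 0.019], [-0.022, 0.02], [-0.021, 0.021], [-0.02, 0.022], [-0.018, 0.023], [-0.017, 0.024], [-0.016, 0.025], [-0.015, 0.026], [-0.013, 0.026], [-0.012, 0.027], [-0.011, 0.028], [-0.009, 0.028], [-0.008, 0.029], [-0.006, 0.029], [-0.005, 0.029], [-0.004, 0.029], [-0.002, 0.03]]
```

```bash
python3 -m crank '[[0,-0.015,0,0,0],[0,-0.015,0,0,0],[0,-0.016,0,0,0],[0,-0.016,0,0,0],[0,-0.016,0,0,0],[0,0,0,0,0]]'; python3 -m crank '[[0,-0.015,0,0,0],[0,-0.015,0.001,0,0],[0,-0.015,0.001,0,0],[0,-0.015,0.001,0,0],[0,-0.015,0.001,0,0],[0,-0.015,0.002,0,0],[0,-0.015,0.002,0,0],[0,-0.015,0.002,0,0],[0,-0.015,0.003,0,0],[0,-0.015,0.003,0,0],[0,-0.014,0.004,0,0],[0,-0.014,0.004,0,0],[0,-0.014,0.005,0,0],[0,-0.014,0.005,0,0],[0,0,0,0,0]]'
python3 - <<'E' 2>/dev/null
from h import *
s,q,M,f=tool(); print(T([0,0,-READER[2]],[*(q[:2]-READER[:2]),q[2]])[0].round(4))
p,d=cams.grab_frame("scene"); C=cloud("scene",d); cv2.imwrite("pics/cropJ.png",cv2.resize(p[90:310,180:370],None,fx=2.7,fy=2.7)[...,::-1])
E
```

```text
time: 54.3
tcp_pos: [0.6854, 0.0345, 0.2744]
tcp_rot: [-0.001, 0.672, 0.74, -0.001]
ft_force: [0.4, 0.2, -0.1]
gripper_width: -0.0002
grip_force: 0.0
time: 55.55
tcp_pos: [0.624, 0.0286, 0.264]
tcp_rot: [-0.001, 0.672, 0.74, -0.001]
ft_force: [-0.3, -1.7, -0.2]
gripper_width: 0.0004
grip_force: 0.0
[0.064 0.003 0.264]
```

View pics/cropJ.png

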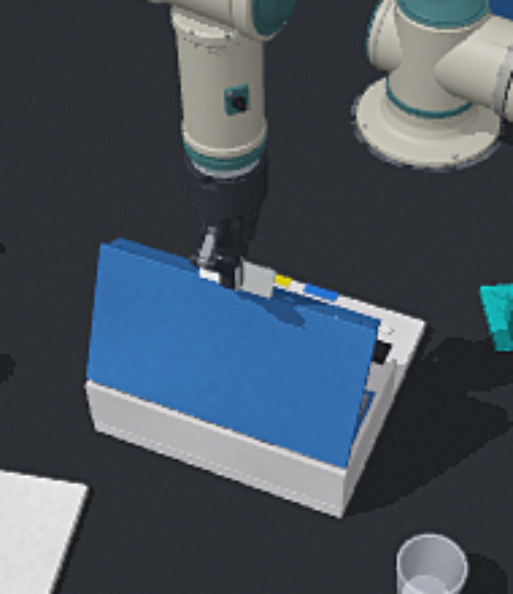

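```bash
python3 -m crank '[[0,-0.013,0.006,0,0],[0,-0.013,0.007,0,0],[0,-0.013,0.007,0,0],[0,-0.013,0.007,0,0],[0,-0.012,0.008,0,0],[0,-0.012,0.008,0,0],[0,-0.012,0.009,0,0],[0,-0.012,0.009,0,0],[0,-0.012,0.009,0,0],[0,-0.011,0.01,0,0],[0,-0.011,0.01,0,0],[0,-0.011,0.01,0,0],[0,-0.01,0.011,0,0],[0,-0.01,0.011,0,0],[0,-0.01,0.011,0,0],[0,-0.01,0.011,0,0],[0,-0.009,0.012,0,0],[0,-0.009,0.012,0,0],[0,0,0,0,0]]'
python3 - <<'E' 2>/dev/null
from h import *
s,q,M,f=tool(); print(T([0,0,-READER[2]],[*(q[:2]-READER[:2]),q[2]])[0].round(4))
E
```

```text
time: 57.18
tcp_pos: [0.5637, 0.0227, 0.2128]
tcp_rot: [-0.001, 0.672, 0.74, -0.001]
ft_force: [-0.4, -0.4, 0.5]
gripper_width: 0.0002
grip_force: 0.0
[0.0035 0.0027 0.2128]
```

```bash
cat >> h.py <<'E'
def lidang():
    p,d=cams.grab_frame("scene"); C=cloud("scene",d); m=mask(p,"blue",120)&(d>0)
    L=C[m]; L=T([0,0,-READER[2]],np.c_[L[:,0]-READER[0],L[:,1]-READER[1],L[:,2]])
    k=(abs(L[:,1])<.15)&(L[:,0]<.16)&(L[:,0]>-.08)&(L[:,2]>.085); L=L[k]
    a=np.polyfit(L[:,0],L[:,2],1) if np.ptp(L[:,0])>.06 else [np.nan]*2
    print("lid pts",len(L),"angle",-np.arctan(a[0]),"z",np.percentile(L[:,2],[2,50,98]).round(3)); return p
E
python3 - <<'E' 2>/dev/null
from h import *
lidang()
E
```

```text
lid pts 5482 angle 0.6720617242453744 z [0.099 0.148 0.197]
```

```bash
python3 -m crank '[[0,-0.011,0.01,0,0],[0,-0.011,0.011,0,0],[0,-0.01,0.011,0,0],[0,-0.01,0.012,0,0],[0,-0.01,0.012,0,0],[0,-0.01,0.012,0,0],[0,-0.009,0.012,0,0],[0,-0.009,0.013,0,0],[0,-0.008,0.013,0,0],[0,-0.008,0.013,0,0],[0,-0.008,0.013,0,0],[0,-0.007,0.014,0,0],[0,-0.006,0.014,0,0],[0,-0.006,0.014,0,0],[0,-0.006,0.014,0,0],[0,-0.005,0.014,0,0],[0,-0.005,0.014,0,0],[0,-0.004,0.014,0,0],[0,0,0,0,0]]'
python3 - <<'E' 2>/dev/null
from h import *
s,q,M,f=tool(); print(T([0,0,-READER[2]],[*(q[:2]-READER[:2]),q[2]])[0].round(4)); lidang()
E
```

```text
time: 58.82
tcp_pos: [0.5209, 0.0187, 0.1438]
tcp_rot: [-0.001, 0.672, 0.74, -0.001]
ft_force: [-0.6, -0.4, -0.4]
gripper_width: -0.0004
grip_force: 0.0
[-0.0395  0.0027  0.1438]
lid pts 4787 angle 0.19109048666116654 z [0.097 0.113 0.129]
```

```bash
python3 -m crank '[[0,-0.003,0.01,0,0],[0,-0.003,0.01,0,0],[0,-0.003,0.01,0,0],[0,-0.003,0.01,0,0],[0,-0.002,0.01,0,0],[0,-0.002,0.01,0,0],[0,0,0.008,0,0],[0,0,0.008,0,0],[0,0,0.008,0,0],[0,0,0.008,0,0],[0,0,0.005,0,0],[0,0,0,0,0]]'; python3 -m crank '[[0,0,0.004,0,0],[0,0,0.004,0,0],[0,0,0,0,0]]'; python3 -m crank '[[0,0,0.004,0,0],[0,0,0.004,0,0],[0,0,0,0,0]]'
python3 - <<'E' 2>/dev/null
from h import *
s,q,M,f=tool(); print(T([0,0,-READER[2]],[*(q[:2]-READER[:2]),q[2]])[0].round(4)); lidang()
E
```

```text
time: 59.87
tcp_pos: [0.5169, 0.0183, 0.1152]
tcp_rot: [-0.0, 0.672, 0.74, -0.0]
ft_force: [-0.3, 0.5, 0.1]
gripper_width: -0.0004
grip_force: 0.0
time: 60.12
tcp_pos: [0.5173, 0.0183, 0.1132]
tcp_rot: [-0.0, 0.672, 0.74, 0.0]
ft_force: [0.5, -0.2, 0.0]
gripper_width: -0.0001
grip_force: 0.0
time: 60.37
tcp_pos: [0.5174, 0.0182, 0.111]
tcp_rot: [0.0, 0.672, 0.74, 0.0]
ft_force: [-0.2, -0.8, 1.9]
gripper_width: -0.0
grip_force: 0.9
[-0.0431  0.0025  0.111 ]
lid pts 4260 angle -0.000863497162451679 z [0.094 0.098 0.102]
```

Lid angle about 0; press a little more to confirm it is fully down, then retreat.

```bash
python3 -m crank '[[0,0,0.003,0,0],[0,0,0.003,0,0],[0,0,0,0,0],[0,0,0,0,0]]'; python3 -m crank '[[0,0,0.004,0,0],[0,0,0,0,0],[0,0,0,0,0]]'
python3 -m crank '[[0,0,-0.02,0,0],[0,0,-0.05,0,0],[0,0,-0.1,0,0],[0,0,-0.1,0,0],[0,-0.05,-0.05,0,0],[0,-0.1,0,0,0],[0,-0.1,0,0,0],[0,-0.1,0,0,0],[0,-0.05,0,0,0],[0.05,0,0,0,0],[0.1,0,0,0,0],[0.1,0,0,0,0],[0.1,0,0,0,0],[0.1,0,0,0,0],[0.1,0,0,0,0],[0.1,0,0,0,0],[0.05,0,0,0,0],[0,0,0,0,0],[0,0,0,0,0]]'
python3 - <<'E' 2>/dev/null
from h import *
a=lidang(); p,d=cams.grab_frame("top"); cv2.imwrite("pics/end.png",np.hstack([cv2.resize(a,(400,300)),cv2.resize(p,(400,300))])[...,::-1])
E
```

```text
time: 60.75
tcp_pos: [0.5174, 0.0182, 0.1109]
tcp_rot: [0.0, 0.672, 0.74, 0.0]
ft_force: [-3.3, -0.8, 12.7]
gripper_width: 0.0001
grip_force: 6.4
time: 61.0
tcp_pos: [0.5174, 0.0182, 0.1108]
tcp_rot: [0.001, 0.672, 0.74, 0.0]
ft_force: [-4.6, 0.6, 21.2]
gripper_width: 0.0004
grip_force: 10.1
time: 62.58
tcp_pos: [0.3774, 0.216, 0.2037]
tcp_rot: [0.0, 0.671, 0.741, -0.0]
ft_force: [0.7, 0.3, -1.3]
gripper_width: -0.0003
grip_force: 0.0
lid pts 4262 angle -0.0008001565848437974 z [0.093 0.098 0.102]
```

View pics/end.png

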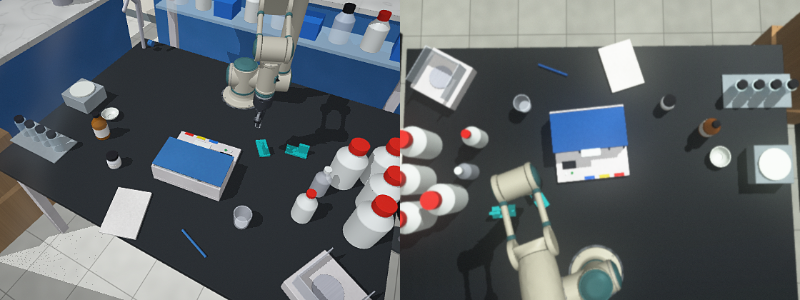

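The final views show the lid flat and closed, the bystanders and turquoise look-alikes where they were, and the arm clear of everything. I'm handing the job in.

```bash
python3 -c "
from rig import order
print(order.sign_off())"
```

```text
the job is handed in; nothing more can be done
None
```

The red, blue and yellow carriers are home in their matching lanes, the tile is seated in its pocket and the lid is fully closed; I handed the job in at about 63 s and no verdict came back.

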